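Lever up the press plate and clear the mould bars

ROBOT

A 6-joint arm with a two-finger parallel gripper is mounted at the origin on the work surface. World frame = base frame: x ahead of the robot, y to its left, z up, the work surface at z = 0. Lengths are in mm, angles in rad, forces in N, time in s.
With the tool pointing down it reaches from about 400 to 925 mm from the base axis. Payload 12.5 kg.
Tool frame: the origin (TCP) lies between the finger pads; the fingertips stand 11 mm ahead of it and the grasp point (between the pads) lies 8 mm behind it; y points along the fingers, x is the direction in which the jaws open and shut, and the axes are right-handed (so a half turn about y gives the same grasp; the last joint's range is limited). The gripper opens to 95 mm and grips with 3 to 60 N. Pads are 20 mm wide; open, the fingers measure 119 mm over their backs; the gripper's body (75 mm by 180 mm) begins 59 mm behind the grasp point.
Start: joints at [-1.393, 0.491, 1.559, -0, 1.092, -0.106], TCP at [175.027, -600.012, 199.361] pointing down, gripper open.
Joint ranges: [-3.1, 3.1], [-0.84, 2.19], [0.05, 2.79], [-1.13, 4.28], [0.06, 2.93], [-2.69, 2.69]. Speed limits (rad/s): [2.22, 2.22, 2.79, 3.14, 3.14, 3.14].

INTERFACE

Orientations are given as [roll, pitch, yaw] about the fixed x, y, z axes, in that order (R = Rz(yaw) Ry(pitch) Rx(roll)).
In Python, from cell import env gives the robot as it stands.
- The arm moves only by the tool jog_arm, never from a script. Its argument "series" is a list of rows, each an object of numbers: "dx", "dy", "dz": the shift along the world's x, y, z in m; "rx", "ry", "rz": the turn, a rotation vector about the world's x, y, z in degrees; "gripper": the opening, from 0 (shut) to 1 (fully open). A call has 1 to 12 rows; each row shifts and turns the commanded pose from where the row before left it; what a row does not reach is not made up. A row lasts 1/10 s, in which the tool goes at most 50 mm and 8.59 degrees, less where a joint would pass 70% of its speed; a pose out of reach is approached as far as the arm can. A call is refused whole if a number of a shift passes 0.05 or a number of a turn 8.59, either way. A call with a gripper value outside its range is refused whole. The fingers move at their own pace and stop on an object; the grip force is fixed at half the most. Time passes only in rows, so rows that do not move let the fingers close. It gives the time, the measured TCP pose, the force and the opening at its end, in the units of the state.
- env.state(): the state, without advancing time (a new reading comes with each control period).
- env.read_camera(name): name is "scene" or "top" or "wrist"; returns the picture (384x512x3 uint8, red, green, blue); there is no depth.
- env.camera_info(name): a dict with "camera_matrix" (3x3 intrinsics, pixels), "R" (3x3) and "t" (3): a world point X has camera coordinates R X + t; the wrist camera has in their place "mount" (4x4, takes a point from camera to tool coordinates, whose origin is the TCP and whose axes are the tool frame's). Camera axes: x right, y down, z forward; pixel columns grow to the right and rows downward; lengths in mm; the calibration is good to about 2 mm. The wrist camera is an equidistant fisheye: a pixel r from the principal point sees the ray r / f radians off the axis. A picture is of the moment at which its call begins: read the wrist's pose just before it. camera_info takes no time and is no camera call.
- env.job_done(): hands the job in, once; it reports no verdict.
The state is a dict: "t": time; "joints": joint angles; "qvel": joint speeds; "tau": joint torques, N m; "eef_pos": TCP position; "tcp_rot": TCP orientation; "ft_force": force on the tool from outside, world axes, zero at the start; "moment": the same for the moment, N m; "opening": opening from 0.0 (shut) to 1.0 (fully open).
Only numpy, scipy, OpenCV 4.12 (cv2) and the standard library are available. Lean on these libraries where they do the work, as an engineer would, in place of code of your own. Each camera call takes 0.05 s, during which the arm holds its last target.

TASK

Unload the cigar mould press: set the pry bar over the fulcrum block with its tip under the lug of the heavy green plate, and lever the plate up (its stiff hinge keeps it up). Tip up the front end of each aluminium mould bar in the press to clear the lip, draw it out endwise and lay it flat on the floor of the wooden tray, side by side if there are several. Finally push the plate fully down again and leave the pry bar lying in both notches of its rest; do not disturb the mug, the jar and the tin.

Things in the scene. Friction and masses are not known exactly. Their poses are not given: they have to be found in the camera images.
- press: mould press, fixed in a run: dark steel bed 240 (x) x 186 (y -97 to 89), top 16 above the bench; origin: centre under the bed at bench height, z up. Front is -x: there a lip (x = -120 to -111, top 30 above the bench) runs along the edge. Ribs (top 24 up, x = 0 to 72) part three lanes; rear stop at x = 75. The green plate covers x = -20 to 105
- plate (a joint): angle (rad) of the heavy green plate (125 x 176 x 30 thick, 3.2 kg) hinged at its rear (press x = 112, 45 up). 0 = fully down (underside 29.5, top 59.5 up); grows to 0.45 as its front rises. Stiff: stays where left. Raising takes 40 N at the lug, pushing down up to 10 N at plate_top. Levered up means over 0.16, enough to tip the mould bars over the lip
- plate_top (a point): point on the plate's top face, 17 behind its front edge, half way across; push here to lower it
- lug (a point): point on the steel lug fixed on the plate, standing out to press +y at its front corner: 36 (x, backwards), 12 thick, press y = 82 to 166: this is a point on the front edge of its underside, at press x = -20, y = 140 and 48 above the bench when the plate is down; x backwards, z up with the plate. The pry bar's tip goes under it from the front
- fulcrum: green block fixed to the press 60 in front of the lug; origin at bench height under its rounded crest (press x = -80, y = 140; crest along y, 54 up, between cheeks 32 apart and 14 higher); axes as the press. A bar over it, tip 20 behind the lug's front edge, sloping up 0.27 rad to the handle, stays there if let go; 12 N down on the handle end till 15 above the bench opens the plate to 0.25
- prybar: loose straight flat steel pry bar, 280 (x) x 20 x 10 thick, 0.42 kg; origin: middle of its underside, z up. Its tip is the last 15 at +x, 6 thick (2 thinner above and below); black rubber grip at the handle end, -x. It starts lying in its rest
- rest: dark wooden rest for the pry bar, fixed in a run: blocks (22 along x) at its x = -85 and +85, each with a notch 28 wide, floor 20 above the bench, cheeks 12 higher; a board 6 high joins them. Origin: centre at bench height; x along the bar, z up
- tray: open wooden tray, fixed in a run, 252 (x) x 176 (y) outside, walls 6 thick and 22 high, floor 6 thick; origin: centre of its underside at bench height; x along its length, z up. Three mould bars fit side by side along x, 46 apart
- mould1: loose aluminium mould bar, 180 (x) x 24 x 12 high, about 130 g; origin: centre of its underside. It starts in a press lane (centre lines at press y = -62, -8, +46), x along the press's x, its middle at press x = -18: front end (-x) 2 to 3 behind the lip, rear half under the plate with 1.5 of air, too little to tip it over the lip while the plate is down. May be absent
- mould2: loose aluminium mould bar, 180 (x) x 24 x 12 high, about 130 g; origin: centre of its underside. It starts in a press lane (centre lines at press y = -62, -8, +46), x along the press's x, its middle at press x = -18: front end (-x) 2 to 3 behind the lip, rear half under the plate with 1.5 of air, too little to tip it over the lip while the plate is down. May be absent
- mould3: loose aluminium mould bar, 180 (x) x 24 x 12 high, about 130 g; origin: centre of its underside. It starts in a press lane (centre lines at press y = -62, -8, +46), x along the press's x, its middle at press x = -18: front end (-x) 2 to 3 behind the lip, rear half under the plate with 1.5 of air, too little to tip it over the lip while the plate is down. May be absent
- mug: blue mug, 74 wide, 75 high, a bystander; origin: centre of its underside
- jar: amber glass jar with a lid, 56 wide, 65 high, a bystander; origin: centre of its underside
- tin: flat steel tin, 85 x 60 x 30 high, a bystander; origin: centre of its underside

How it is judged:
By the outcome, as a careful person would: the job done as asked, in the order asked, and still so for the second after the job is handed in, with the robot touching nothing.
Of mould1, mould2, mould3 only 2 to 3 are there at a start; the rules pass over those that are not, and their reading is None.
At some moment in a run one of prybar may be knocked a few centimetres aside while the robot is not near it.
Once in a run the grip may slacken for a moment while it holds something.
It also fails if it takes over 200 s, if anything falls off the work surface, if the arm or the gripper's body presses on something with over 40 N, if the wrist force passes 120 N, or if a joint passes its speed limit or range.

## Working session

There is one attempt and no reset: what is moved stays moved. The work goes in short steps, Python scripts to look and compute and a tool call to move; the robot and the scene stay as the last step left them, time stands still between calls to the robot, and variables do not carry over. Pictures are saved under pics/ and viewed, and the job is handed in when it is done.

Besides the shell and the picture viewer there is one more tool, called after ">>>" as name(argument=value, ...) on one line, values as JSON. jog_arm: Moves the arm, as the interface text tells. Its arguments: {"type":"object","properties":{"series":{"type":"array"}},"required":["series"]}

```bash
ls; mkdir -p pics; python3 - <<'E'
from cell import env
import cv2
s=env.state();print(s)
for n in("scene","top","wrist"):
    im=env.read_camera(n);cv2.imwrite(f"pics/{n}0.png",im[:,:,::-1])
    print(n,env.camera_info(n))
E
```

```text
pics
{'t': 0.0, 'joints': array([-1.39260791e+00,  4.91550287e-01,  1.55948012e+00, -1.60631485e-05,
        1.09169397e+00, -1.05595915e-01]), 'qvel': array([-1.03916912e-03, -8.87796974e-04, -1.83234530e-03, -6.79910612e-05,
       -8.07665148e-04, -4.82446691e-04]), 'tau': array([ 4.65129269e-03, -6.12628698e+01, -2.58183360e+01,  6.94482308e-02,
        4.81971412e-02, -1.26205978e-04]), 'eef_pos': array([ 174.96534754, -599.72315475,  198.75695863]), 'tcp_rot': array([-1.57069121e+00,  1.12692031e-03, -1.28700452e+00]), 'ft_force': array([-1.01236191, -0.69387732, -0.37209405]), 'moment': array([ 0.00361041,  0.03808247, -0.04757769]), 'opening': 1.0011655677857927}
scene {'camera_matrix': array([[444.78880103,   0.        , 255.69187154],
       [  0.        , 444.78880103, 184.86314004],
       [  0.        ,   0.        ,   1.        ]]), 'R': array([[-0.52496641,  0.8510105 , -0.01383493],
       [ 0.57449462,  0.34230387, -0.74349444],
       [-0.62798583, -0.3982577 , -0.66859899]]), 't': array([ 276.30163562, -292.77662188, 1488.03773881])}
top {'camera_matrix': array([[4
[... 185 characters left out ...]
 0.00412815],
       [-0.98628059,  0.02751918, -0.16276758],
       [ 0.16258614, -0.00872204, -0.9866558 ]]), 't': array([  58.11583356,  606.96932819, 1332.58459951])}
wrist {'camera_matrix': array([[297.31863964,   0.        , 252.66751045],
       [  0.        , 297.31863964, 190.27189952],
       [  0.        ,   0.        ,   1.        ]]), 'mount': array([[ 9.99999613e-01,  7.84341885e-04, -3.98187479e-04,
        -1.82106803e-01],
       [ 5.96501638e-04, -2.71978821e-01,  9.62303053e-01,
        -1.85226016e+02],
       [ 6.46476029e-04, -9.62302918e-01, -2.71979183e-01,
         7.57503881e+01],
       [ 0.00000000e+00,  0.00000000e+00,  0.00000000e+00,
         1.00000000e+00]])}
```

View pics/scene0.png

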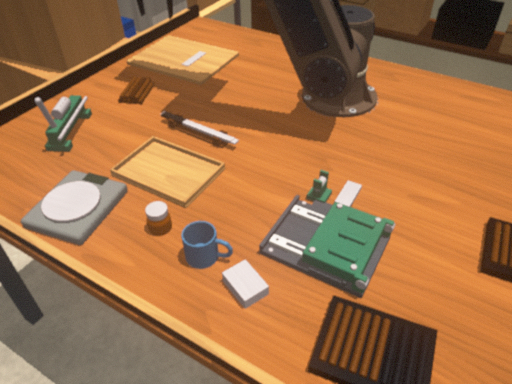

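View pics/top0.png

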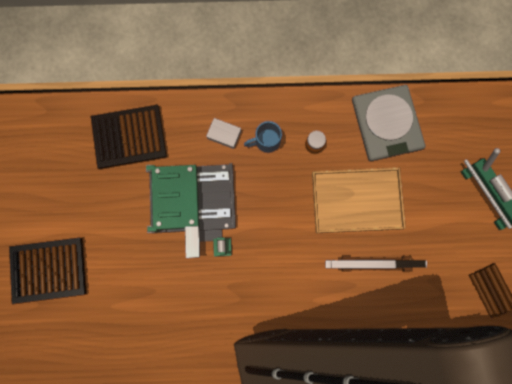

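View pics/wrist0.png

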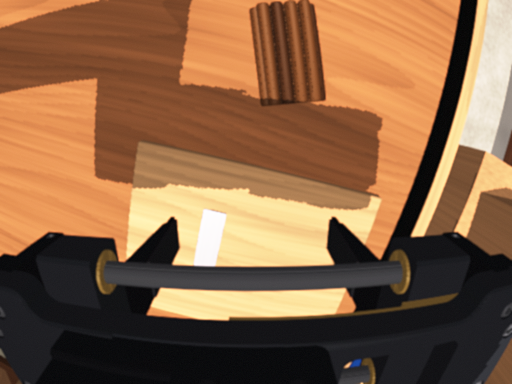

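```bash
cat > h.py <<'E'
from cell import env
import numpy as np, cv2
from scipy.spatial.transform import Rotation as Rn
def ray(n,u,v):
    c=env.camera_info(n);K=c["camera_matrix"]
    if n!="wrist":
        d=c["R"].T@np.linalg.inv(K)@np.array([u,v,1.]);o=-c["R"].T@c["t"]
        return o,d/np.linalg.norm(d)
def rayw(u,v,s):
    c=env.camera_info("wrist");K=c["camera_matrix"];M=c["mount"]
    x=(u-K[0,2])/K[0,0];y=(v-K[1,2])/K[1,1];r=np.hypot(x,y)
    d=np.array([x/r*np.sin(r),y/r*np.sin(r),np.cos(r)]) if r>0 else np.array([0,0,1.])
    R=Rn.from_euler("xyz",s["tcp_rot"]).as_matrix()
    return R@M[:3,3]+s["eef_pos"],R@M[:3,:3]@d
def onz(od,z):
    o,d=od;return o+d*(z-o[2])/d[2]
def px(n,u,v,z): return onz(ray(n,u,v),z)
def proj(n,X):
    c=env.camera_info(n);p=c["camera_matrix"]@(c["R"]@np.array(X,float)+c["t"]);return p[:2]/p[2]
def projw(X,s):
    c=env.camera_info("wrist");K=c["camera_matrix"];M=c["mount"]
    R=Rn.from_euler("xyz",s["tcp_rot"]).as_matrix()
    p=M[:3,:3].T@(R.T@(np.array(X,float)-s["eef_pos"])-M[:3,3])
    th=np.arctan2(np.hypot(p[0],p[1]),p[2]);a=np.arctan2(p[1],p[0])
    return np.array([K[0,2]+K[0,0]*th*np.cos(a),K[1,2]+K[1,1]*th*np.sin(a)])
def crop(im,name,u0,v0,u1,v1,k):
    cv2.imwrite(f"pics/{name}.png",cv2.resize(im[v0:v1,u0:u1,::-1],None,fx=k,fy=k,interpolation=cv2.INTER_CUBIC))
E
python3 - <<'E'
from h import *
im=cv2.imread("pics/top0.png")[:,:,::-1]
crop(im,"t1",140,150,250,265,5)
crop(im,"t2",300,155,440,285,5)
sc=cv2.imread("pics/scene0.png")[:,:,::-1]
crop(sc,"s1",250,160,405,295,5)
E
```

```text
(no output)
```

View pics/t1.png

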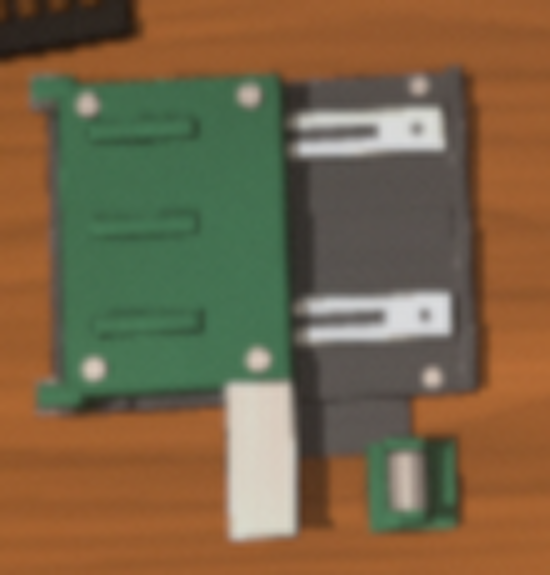

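View pics/t2.png

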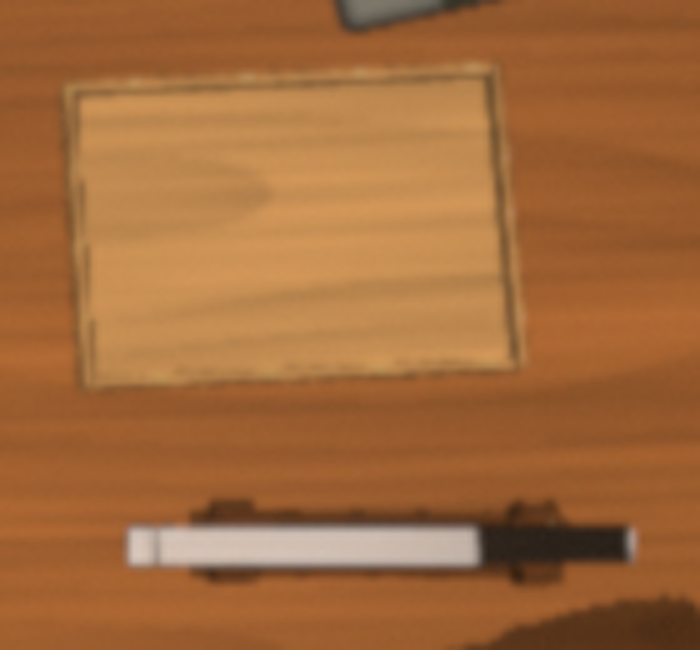

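View pics/s1.png

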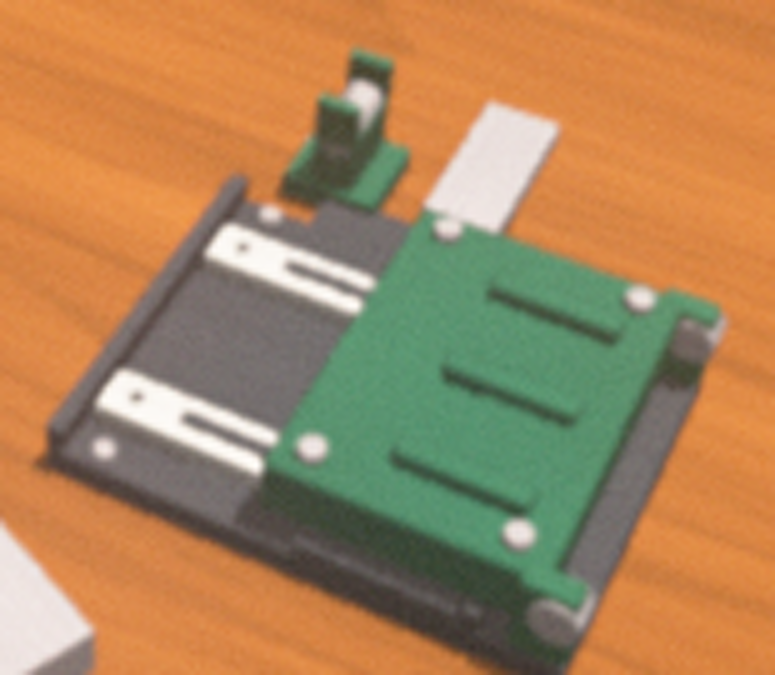

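```bash
cat >> h.py <<'E'
def fit(P,W):
    P=np.array(P,float);W=np.array(W,float)[:,:2]
    pc=P.mean(0);wc=W.mean(0);A=P-pc;B=W-wc
    th=np.arctan2((A[:,0]*B[:,1]-A[:,1]*B[:,0]).sum(),(A*B).sum())
    R=np.array([[np.cos(th),-np.sin(th)],[np.sin(th),np.cos(th)]])
    t=wc-R@pc
    return t,th,(P@R.T+t-W)
E
python3 - <<'E'
from h import *
np.set_printoptions(precision=1,suppress=True)
def T(n,u,v,u0,v0,z): return px(n,u0+u/5,v0+v/5,z)
L=[((-20,-92),277,75,59.5),((-20,84),291,381,59.5),((-20,166),297,538,60),((16,166),230,540,60),((-120,-97),464,68,30),((-120,89),480,388,30),((-80,140),405,482,54)]
W=[T("top",u,v,140,150,z) for _,u,v,z in L];W=np.array(W);print(W)
print("press",fit([p for p,*_ in L],W))
# scene: 
L=[((-20,84),425,207,59.5),((-20,-92),262,468,59.5),((-20,166),487,101,60),((16,166),560,123,60),((-120,89),235,178,30),((-120,-97),50,432,30)]
W=[T("scene",u,v,250,160,z) for _,u,v,z in L]
print("press s",fit([p for p,*_ in L],W))
# tray top rim z22
L=[((126,88),90,385,22),((126,-88),65,88,22),((-126,-88),497,66,22),((-126,88),523,366,22)]
W=[T("top",u,v,300,155,z) for _,u,v,z in L]
print("tray",fit([p for p,*_ in L],W))
# bar top z 30 
L=[((140,10),128,566,29),((140,-10),128,526,29),((-140,-10),635,528,30),((-140,10),635,562,30)]
W=[T("top",u,v,300,155,z) for _,u,v,z in L]
print("bar",fit([p for p,*_ in L],W),np.array(W))
# rest blocks
L=[((85,0),231,543,32),((-85,0),537,543,32)]
W=[T("top",u,v,300,155,z) for _,u,v,z in L]
print("rest",fit([p for p,*_ in L],W))
for u,v in((225,132),(268,136),(316,140)):print(px("top",u,v,30))
E
```

```text
[[697.4 217.3  59.5]
 [525.5 210.9  59.5]
 [440.  208.4  60. ]
 [440.  244.6  60. ]
 [705.4 114.1  30. ]
 [521.7 108.8  30. ]
 [469.  149.8  54. ]]
press (array([606.4, 232.9]), np.float64(1.5981052226829535), array([[ 1.5, -1.9],
       [-2.5, -0.3],
       [ 1. , -0. ],
       [ 0.1, -0.3],
       [ 1.3,  1.5],
       [-1. ,  1.7],
       [-0.3, -0.7]]))
press s (array([607. , 239.7]), np.float64(1.6139186757988553), array([[-0.7, -0.1],
       [-1.6,  1.3],
       [ 0.7,  0.8],
       [ 2.2,  0.3],
       [-0.7, -2.2],
       [ 0.2, -0.2]]))
tray (array([ 591.5, -241.4]), np.float64(1.5917844621983654), array([[-2.8,  3.8],
       [ 2.4,  1.4],
       [ 1.7, -1.6],
       [-1.3, -3.6]]))
bar (array([ 409.5, -277.4]), np.float64(1.5439742236806673), array([[ 1. , -0.7],
       [-0.9, -0.1],
       [ 0.7,  0.9],
       [-0.7, -0.1]])) [[ 402.3 -136.5   29. ]
 [ 424.2 -137.6   29. ]
 [ 415.1 -418.5   30. ]
 [ 396.5 -417.    30. ]]
rest (array([ 410.8, -278.3]), np.float64(1.54232987892895), array([[ 0. ,  0.3],
       [-0. , -0.3]]))
[799.5 134.7  30. ]
[784.1  10.9  30. ]
[ 768.4 -127.1   30. ]
```

>>> jog_arm(series=[{"dx":0.0195,"dy":0.0269,"rz":6.02},{"dx":0.0195,"dy":0.0269,"rz":6.02},{"dx":0.0195,"dy":0.0269,"rz":6.02},{"dx":0.0195,"dy":0.0269,"rz":6.02},{"dx":0.0195,"dy":0.0269,"rz":6.02},{"dx":0.0195,"dy":0.0269,"rz":6.02},{"dx":0.0195,"dy":0.0269,"rz":6.02},{"dx":0.0195,"dy":0.0269,"rz":6.02},{"dx":0.0195,"dy":0.0269,"rz":6.02},{"dx":0.0195,"dy":0.0269,"rz":6.02},{"dx":0.0195,"dy":0.0269,"rz":6.02},{"dx":0.0195,"dy":0.0269,"rz":6.02}])

```text
$.series[0]: bad value
```

```bash
cat > look.py <<'E'
from h import *
import sys
np.set_printoptions(precision=2,suppress=True)
s=env.state()
print(s["t"],s["eef_pos"],s["tcp_rot"],s["ft_force"],s["opening"],s["joints"])
for a in sys.argv[1:]:
    n,name=a.split(":");im=env.read_camera(n);cv2.imwrite(f"pics/{name}.png",im[:,:,::-1])
E
python3 look.py wrist:w1
```

```text
0.15 [ 174.98 -599.81  198.88] [-1.57  0.   -1.29] [-0.28 -0.33  0.45] 0.9970616493685754 [-1.39  0.49  1.56 -0.    1.09 -0.11]
```

View pics/w1.png

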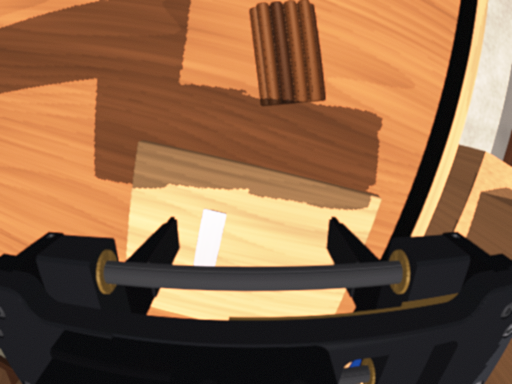

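>>> jog_arm(series=[{"dx":0.0195,"dy":0.0269,"dz":0,"rx":0,"ry":0,"rz":6.02,"gripper":1}])

```text
t: 0.3
eef_pos: [193.2, -574.7, 198.7]
tcp_rot: [-1.571, -0.0, -1.184]
ft_force: [1.3, -0.3, -0.1]
opening: 0.996
```

>>> jog_arm(series=[{"dx":0.0195,"dy":0.027,"dz":-0.004,"rx":0,"ry":0,"rz":6.02,"gripper":1},{"dx":0.0195,"dy":0.027,"dz":-0.004,"rx":0,"ry":0,"rz":6.02,"gripper":1},{"dx":0.0195,"dy":0.027,"dz":-0.004,"rx":0,"ry":0,"rz":6.02,"gripper":1},{"dx":0.0195,"dy":0.027,"dz":-0.004,"rx":0,"ry":0,"rz":6.02,"gripper":1},{"dx":0.0195,"dy":0.027,"dz":-0.004,"rx":0,"ry":0,"rz":6.02,"gripper":1},{"dx":0.0195,"dy":0.027,"dz":-0.004,"rx":0,"ry":0,"rz":6.02,"gripper":1},{"dx":0.0195,"dy":0.027,"dz":-0.004,"rx":0,"ry":0,"rz":6.02,"gripper":1},{"dx":0.0195,"dy":0.027,"dz":-0.004,"rx":0,"ry":0,"rz":6.02,"gripper":1},{"dx":0.0195,"dy":0.027,"dz":-0.004,"rx":0,"ry":0,"rz":6.02,"gripper":1},{"dx":0.0195,"dy":0.027,"dz":-0.004,"rx":0,"ry":0,"rz":6.02,"gripper":1},{"dx":0.0195,"dy":0.027,"dz":-0.004,"rx":0,"ry":0,"rz":6.02,"gripper":1}])

```text
t: 1.4
eef_pos: [409.7, -274.9, 155.2]
tcp_rot: [-1.571, -0.0, -0.022]
ft_force: [0.2, -0.5, -0.4]
opening: 0.996
```

```bash
python3 look.py wrist:w2
```

```text
1.4 [ 409.66 -274.94  155.22] [-1.57 -0.   -0.02] [ 0.19 -0.48 -0.37] 0.9964411094189035 [-0.73  0.36  1.93  0.    0.85 -0.7 ]
```

View pics/w2.png

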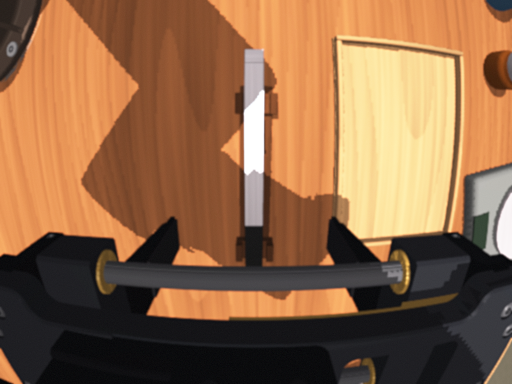

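```bash
python3 - <<'E'
from h import *
np.set_printoptions(precision=1,suppress=True)
s=env.state()
for u,v,z in((246,50,29),(263,50,29),(245,225,30),(263,225,30),(335,38,22),(462,53,22),(457,234,22),(345,245,22)):
    print(onz(rayw(u,v,s),z))
E
```

```text
[ 405.1 -132.9   29. ]
[ 422.6 -133.1   29. ]
[ 400.8 -323.    30. ]
[ 421.  -323.3   30. ]
[ 501.2 -115.1   22. ]
[ 676.3 -108.6   22. ]
[ 697.1 -352.7   22. ]
[ 522.4 -356.1   22. ]
```

>>> jog_arm(series=[{"dx":0.001,"dy":-0.001,"dz":-0.04,"rx":0,"ry":0,"rz":-0.2,"gripper":1},{"dx":0,"dy":0,"dz":-0.04,"rx":0,"ry":0,"rz":0,"gripper":0.6},{"dx":0,"dy":0,"dz":-0.03,"rx":0,"ry":0,"rz":0,"gripper":0.6},{"dx":0,"dy":0,"dz":-0.02,"rx":0,"ry":0,"rz":0,"gripper":0.6},{"dx":0,"dy":0,"dz":0,"rx":0,"ry":0,"rz":0,"gripper":0.6},{"dx":0,"dy":0,"dz":0,"rx":0,"ry":0,"rz":0,"gripper":0},{"dx":0,"dy":0,"dz":0,"rx":0,"ry":0,"rz":0,"gripper":0},{"dx":0,"dy":0,"dz":0,"rx":0,"ry":0,"rz":0,"gripper":0},{"dx":0,"dy":0,"dz":0,"rx":0,"ry":0,"rz":0,"gripper":0},{"dx":0,"dy":0,"dz":0,"rx":0,"ry":0,"rz":0,"gripper":0},{"dx":0,"dy":0,"dz":0,"rx":0,"ry":0,"rz":0,"gripper":0}])

```text
t: 2.55
eef_pos: [410.1, -277.2, 25.6]
tcp_rot: [-1.571, -0.0, -0.03]
ft_force: [-0.2, 0.3, -0.7]
opening: 0.217
```

```bash
python3 look.py wrist:w3
```

```text
2.55 [ 410.08 -277.17   25.61] [-1.57 -0.   -0.03] [-0.21  0.28 -0.67] 0.2171083474856934 [-0.73  0.58  2.03  0.    0.53 -0.7 ]
```

View pics/w3.png

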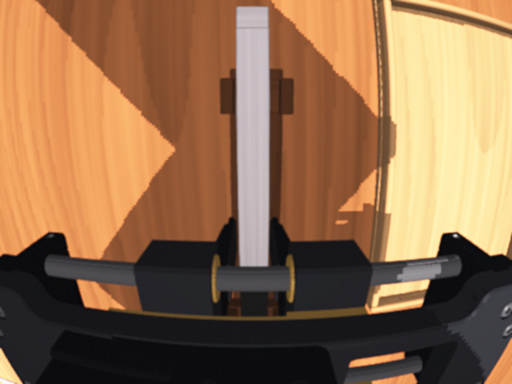

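>>> jog_arm(series=[{"dx":0,"dy":0,"dz":0.03,"rx":0,"ry":0,"rz":0,"gripper":0},{"dx":0,"dy":0,"dz":0.045,"rx":0,"ry":0,"rz":0,"gripper":0},{"dx":0,"dy":0,"dz":0.045,"rx":0,"ry":0,"rz":0,"gripper":0},{"dx":0.006,"dy":0.035,"dz":0.01,"rx":0,"ry":0,"rz":0.4,"gripper":0},{"dx":0.006,"dy":0.035,"dz":0,"rx":0,"ry":0,"rz":0.4,"gripper":0},{"dx":0.006,"dy":0.035,"dz":0,"rx":0,"ry":0,"rz":0.4,"gripper":0},{"dx":0.006,"dy":0.035,"dz":0,"rx":0,"ry":0,"rz":0.4,"gripper":0},{"dx":0.006,"dy":0.035,"dz":0,"rx":0,"ry":0,"rz":0.4,"gripper":0},{"dx":0.006,"dy":0.035,"dz":0,"rx":0,"ry":0,"rz":0.4,"gripper":0},{"dx":0.006,"dy":0.035,"dz":0,"rx":0,"ry":0,"rz":0.4,"gripper":0},{"dx":0.006,"dy":0.02,"dz":0,"rx":0,"ry":0,"rz":0.4,"gripper":0},{"dx":0,"dy":0,"dz":0,"rx":0,"ry":0,"rz":0,"gripper":0}])

```text
t: 3.8
eef_pos: [458.3, -10.3, 155.4]
tcp_rot: [-1.571, -0.0, 0.029]
ft_force: [0.2, -0.9, 0.3]
opening: -0.001
```

```bash
python3 look.py wrist:w4
```

```text
3.8 [458.26 -10.26 155.4 ] [-1.57 -0.    0.03] [ 0.2  -0.89  0.32] -0.0007052354443638779 [-0.17  0.32  2.01  0.    0.82 -0.2 ]
```

View pics/w4.png

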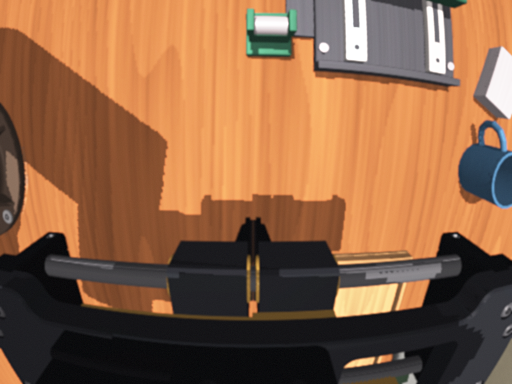

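```bash
python3 look.py top:t3 scene:s3; python3 -c "
from h import *
im=cv2.imread('pics/t3.png')[:,:,::-1]; crop(im,'t3c',300,155,440,300,5)"
```

```text
3.85 [458.04 -11.38 155.34] [-1.57 -0.    0.03] [-0.03 -0.72 -0.58] 0.005762381773040033 [-0.17  0.32  2.01 -0.    0.82 -0.2 ]
```

View pics/t3c.png

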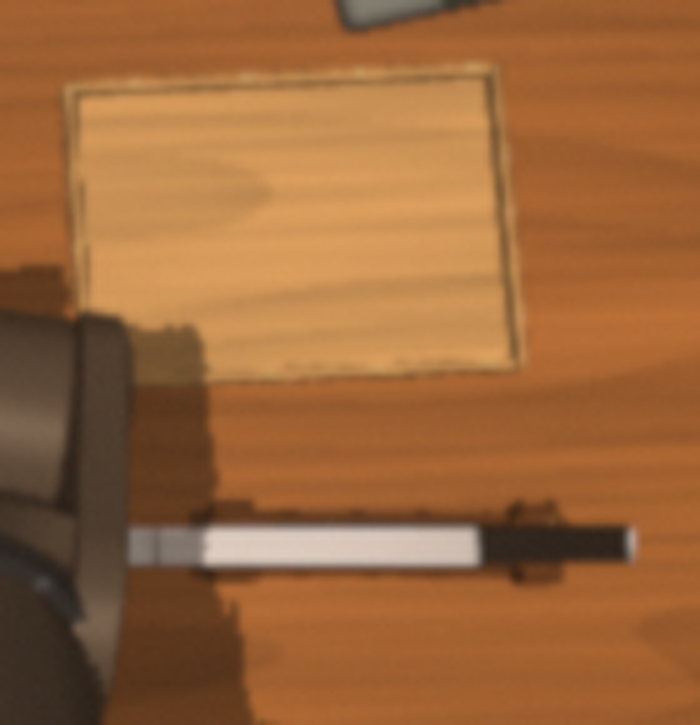

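View pics/t3.png

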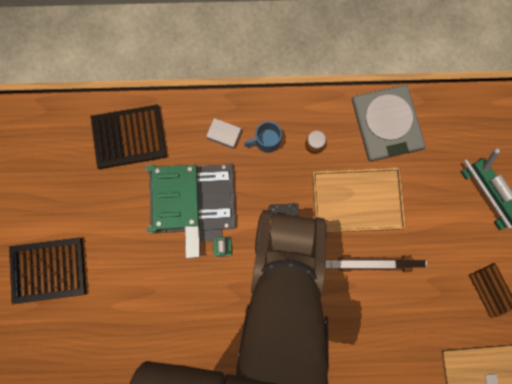

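>>> jog_arm(series=[{"dx":0.012,"dy":0.03,"dz":0.02,"rx":0,"ry":0,"rz":0,"gripper":0.5},{"dx":0.012,"dy":0.03,"dz":0.02,"rx":0,"ry":0,"rz":0,"gripper":0.5},{"dx":0.012,"dy":0.03,"dz":0.02,"rx":0,"ry":0,"rz":0,"gripper":0.5},{"dx":0.012,"dy":0.02,"dz":0.02,"rx":0,"ry":0,"rz":0,"gripper":0.5},{"dx":0.012,"dy":0.02,"dz":0.02,"rx":0,"ry":0,"rz":0,"gripper":0.5},{"dx":0,"dy":0,"dz":0,"rx":0,"ry":0,"rz":0,"gripper":0.5},{"dx":0,"dy":0,"dz":0,"rx":0,"ry":0,"rz":0,"gripper":0.5}])

```text
t: 4.65
eef_pos: [517.8, 116.9, 254.9]
tcp_rot: [-1.571, 0.0, 0.026]
ft_force: [-0.5, -0.3, -0.4]
opening: 0.489
```

```bash
python3 look.py wrist:w5; python3 -c "
from h import *
im=cv2.imread('pics/w5.png')[:,:,::-1]; crop(im,'w5c',160,0,420,195,3)"
```

```text
4.65 [517.78 116.9  254.93] [-1.57  0.    0.03] [-0.53 -0.3  -0.44] 0.48895036020968907 [ 0.1   0.3   1.71 -0.    1.13  0.07]
```

View pics/w5c.png

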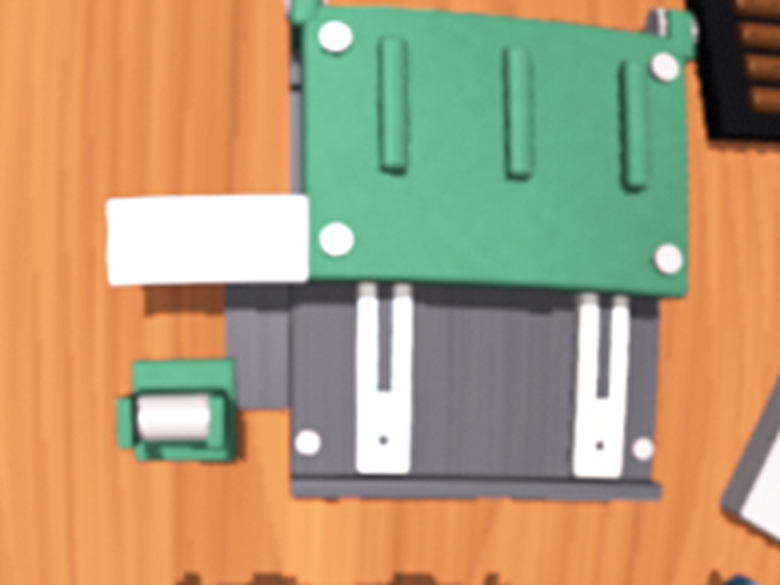

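```bash
python3 - <<'E'
from h import *
np.set_printoptions(precision=1,suppress=True)
s=env.state()
L=[((-20,-92),686,297,59.5),((-20,84),311,277,59.5),((-20,166),110,285,60),((16,166),107,200,60),((-120,89),291,497,30),((-120,-97),660,499,30),((-80,140),174,417,54)]
W=np.array([onz(rayw(160+u/3,v/3,s),z) for _,u,v,z in L])
print(W);print(fit([p for p,*_ in L],W))
for u,v in((358,470),(411,472),(574,475),(622,477)): print(onz(rayw(160+u/3,v/3,s),28))
E
```

```text
[[697.4 218.7  59.5]
 [527.6 214.3  59.5]
 [442.7 210.   60. ]
 [440.6 247.   60. ]
 [522.5 113.5  30. ]
 [706.4 119.6  30. ]
 [470.2 152.6  54. ]]
(array([607.4, 236.2]), np.float64(1.6014841876232997), array([[ 2.6,  0.3],
       [-3.5, -0.6],
       [-0.6,  1.1],
       [ 0.4,  0.1],
       [-0.3,  0. ],
       [ 1.6, -0.4],
       [-0.2, -0.6]]))
[553.5 127.   28. ]
[578.6 126.9  28. ]
[659.5 129.   28. ]
[685.1 129.3  28. ]
```

>>> jog_arm(series=[{"dx":-0.0098,"dy":-0.0358,"dz":-0.01,"rx":0,"ry":0,"rz":-0.29,"gripper":0.6},{"dx":-0.0098,"dy":-0.0358,"dz":-0.01,"rx":0,"ry":0,"rz":-0.29,"gripper":0.6},{"dx":-0.0098,"dy":-0.0358,"dz":-0.01,"rx":0,"ry":0,"rz":-0.29,"gripper":0.6},{"dx":-0.0098,"dy":-0.0358,"dz":-0.015,"rx":0,"ry":0,"rz":-0.29,"gripper":0.6},{"dx":-0.0098,"dy":-0.0358,"dz":-0.015,"rx":0,"ry":0,"rz":-0.29,"gripper":0.6},{"dx":-0.0098,"dy":-0.0358,"dz":-0.015,"rx":0,"ry":0,"rz":-0.29,"gripper":0.6},{"dx":-0.0098,"dy":-0.0358,"dz":-0.02,"rx":0,"ry":0,"rz":-0.29,"gripper":0.6},{"dx":-0.0098,"dy":-0.0358,"dz":-0.02,"rx":0,"ry":0,"rz":-0.29,"gripper":0.6},{"dx":-0.0098,"dy":-0.0358,"dz":-0.02,"rx":0,"ry":0,"rz":-0.29,"gripper":0.6},{"dx":-0.0098,"dy":-0.0358,"dz":-0.02,"rx":0,"ry":0,"rz":-0.29,"gripper":0.6},{"dx":-0.0098,"dy":-0.036,"dz":-0.02,"rx":0,"ry":0,"rz":-0.29,"gripper":0.6},{"dx":0,"dy":0,"dz":0,"rx":0,"ry":0,"rz":0,"gripper":0.6}])

```text
t: 5.9
eef_pos: [407.2, -279.2, 77.6]
tcp_rot: [-1.569, 0.003, -0.035]
ft_force: [0.8, 0.7, -0.0]
opening: 0.598
```

>>> jog_arm(series=[{"dx":0.001,"dy":0.001,"dz":-0.025,"rx":0,"ry":0,"rz":0.2,"gripper":0.6},{"dx":0,"dy":0,"dz":-0.02,"rx":0,"ry":0,"rz":0,"gripper":0.6},{"dx":0,"dy":0,"dz":-0.012,"rx":0,"ry":0,"rz":0,"gripper":0.6},{"dx":0,"dy":0,"dz":0,"rx":0,"ry":0,"rz":0,"gripper":0.6}])

```text
t: 6.3
eef_pos: [410.1, -274.5, 22.2]
tcp_rot: [-1.569, 0.002, -0.027]
ft_force: [0.6, 0.1, 0.1]
opening: 0.599
```

>>> jog_arm(series=[{"dx":0,"dy":0,"dz":-0.002,"rx":0,"ry":0,"rz":0,"gripper":0},{"dx":0,"dy":0,"dz":0,"rx":0,"ry":0,"rz":0,"gripper":0},{"dx":0,"dy":0,"dz":0,"rx":0,"ry":0,"rz":0,"gripper":0},{"dx":0,"dy":0,"dz":0,"rx":0,"ry":0,"rz":0,"gripper":0},{"dx":0,"dy":0,"dz":0,"rx":0,"ry":0,"rz":0,"gripper":0},{"dx":0,"dy":0,"dz":0,"rx":0,"ry":0,"rz":0,"gripper":0},{"dx":0,"dy":0,"dz":0,"rx":0,"ry":0,"rz":0,"gripper":0},{"dx":0,"dy":0,"dz":0,"rx":0,"ry":0,"rz":0,"gripper":0},{"dx":0,"dy":0,"dz":0.005,"rx":0,"ry":0,"rz":0,"gripper":0},{"dx":0,"dy":0,"dz":0.01,"rx":0,"ry":0,"rz":0,"gripper":0}])

```text
t: 7.3
eef_pos: [411.0, -274.9, 36.5]
tcp_rot: [-1.57, 0.001, -0.026]
ft_force: [0.6, -0.3, -0.6]
opening: 0.001
```

```bash
python3 look.py wrist:w6 scene:s6;  python3 -c "
from h import *
im=cv2.imread('pics/s6.png')[:,:,::-1]; crop(im,'s6c',130,70,290,190,5)"
```

```text
7.3 [ 410.96 -274.9    36.46] [-1.57  0.   -0.03] [ 0.56 -0.35 -0.6 ] 0.0014567779998337228 [-0.72  0.56  2.03  0.    0.56 -0.7 ]
```

View pics/w6.png

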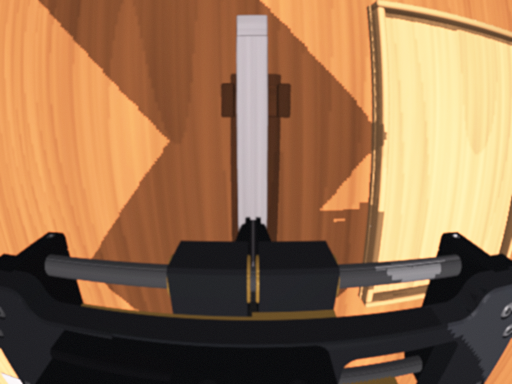

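View pics/s6c.png

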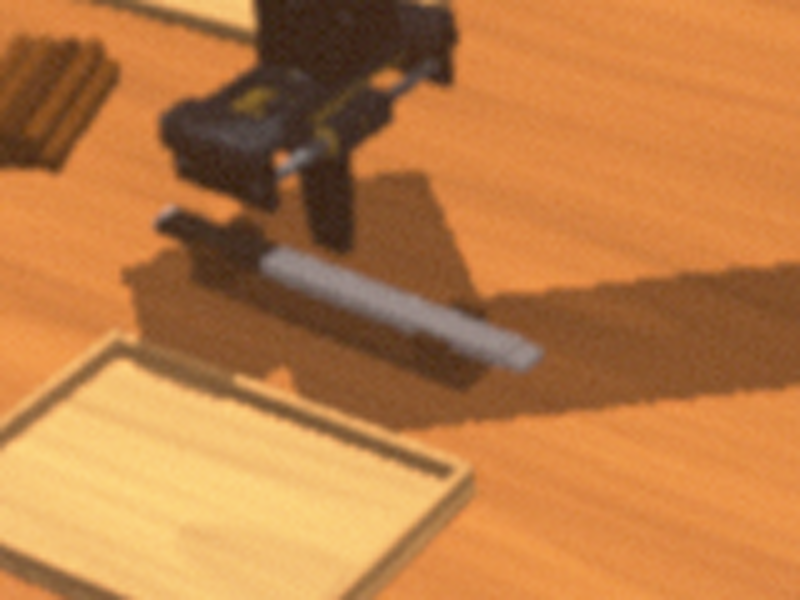

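```bash
python3 - <<'E'
from h import *
np.set_printoptions(precision=1,suppress=True)
for z in (25.5,36.5,44): print((proj("scene",(411,-275,z))-[130,70])*5)
for P in ((411,-135,29),(411,-415,30),(411,-275,30)): print((proj("scene",P)-[130,70])*5)
# bar edges from scene
for u,v in((540,350),(512,372),(158,222),(180,205)): print(px("scene",130+u/5,70+v/5,30))
E
```

```text
[336.1 288.8]
[334.2 273.4]
[332.9 262.8]
[532.2 355.4]
[154.5 216.9]
[335.3 282.5]
[ 405.5 -133.2   30. ]
[ 431.  -135.3   30. ]
[ 414.3 -409.3   30. ]
[ 392.5 -410.2   30. ]
```

```bash
python3 - <<'E'
from h import *
np.set_printoptions(precision=1,suppress=True)
s=env.state()
R=Rn.from_euler("xyz",s["tcp_rot"]).as_matrix();print(R)
for y in (-60,-40,-20,-8,0,11,30): print(y,projw(s["eef_pos"]+R@np.array([0,y,0]),s), projw(s["eef_pos"]+R@np.array([0,y,10]),s))
M=env.camera_info("wrist")["mount"];print("cam",s["eef_pos"]+R@M[:3,3], R@M[:3,2])
print(projw((411,-135,29),s),projw((401,-135,29),s),projw((421,-135,29),s))
E
```

```text
[[ 1.  0.  0.]
 [-0. -0.  1.]
 [ 0. -1. -0.]]
-60 [254.7 271.8] [254.8 253.9]
-40 [254.5 252.9] [254.6 236.4]
-20 [254.3 237.6] [254.3 222.5]
-8 [254.2 229.8] [254.2 215.4]
0 [254.1 225.1] [254.2 211.2]
11 [254.1 219.2] [254.1 205.8]
30 [253.9 210.2] [254.  197.8]
cam [ 412.3 -198.6  222.8] [-0.  -0.3 -1. ]
[247.6  13.9] [232.1  14.5] [263.   13.6]
```

```bash
python3 - <<'E'
from h import *
im=cv2.imread('pics/s6.png')[:,:,::-1]; crop(im,'s6d',180,95,245,150,12)
s=cv2.imread('pics/scene0.png')[:,:,::-1]; crop(s,'s0d',155,105,245,150,8)
E
```

```text
(no output)
```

View pics/s6d.png

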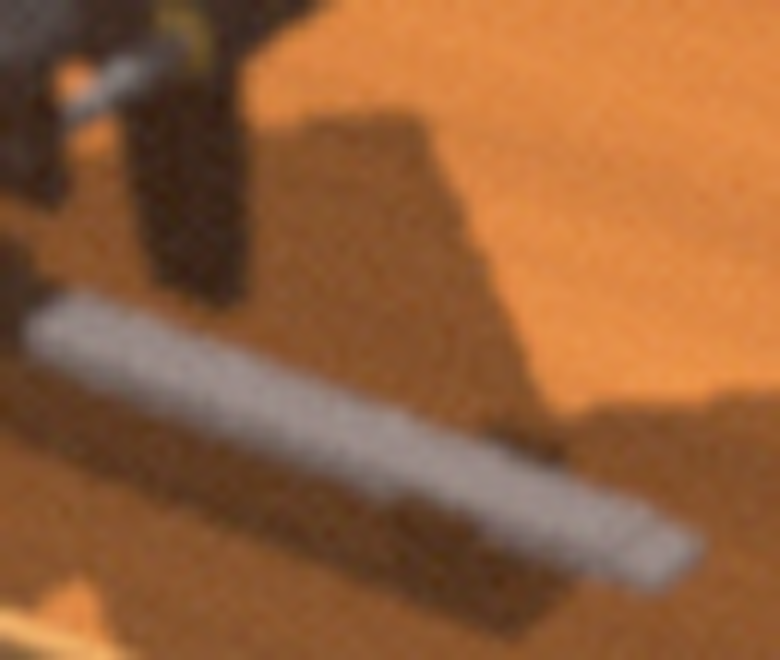

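View pics/s0d.png

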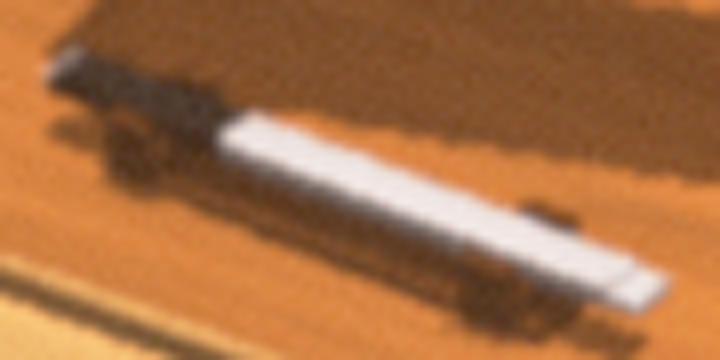

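>>> jog_arm(series=[{"dx":0,"dy":0,"dz":-0.008,"rx":0,"ry":0,"rz":0,"gripper":0},{"dx":0,"dy":0,"dz":-0.005,"rx":0,"ry":0,"rz":0,"gripper":0},{"dx":0,"dy":0,"dz":0,"rx":0,"ry":0,"rz":0,"gripper":0}])

```text
t: 7.7
eef_pos: [410.8, -274.8, 22.3]
tcp_rot: [-1.57, 0.001, -0.026]
ft_force: [-0.6, 0.1, 0.4]
opening: 0.0
```

```bash
python3 look.py wrist:w7 scene:s7;  python3 -c "
from h import *
im=cv2.imread('pics/s7.png')[:,:,::-1]; crop(im,'s7c',180,95,245,150,10)
im=cv2.imread('pics/w7.png')[:,:,::-1]; crop(im,'w7c',200,180,310,260,7)"
```

```text
7.7 [ 410.76 -274.75   22.3 ] [-1.57  0.   -0.03] [-0.56  0.07  0.39] 0.0004470049972356632 [-0.72  0.58  2.04  0.    0.52 -0.7 ]
```

View pics/s7c.png

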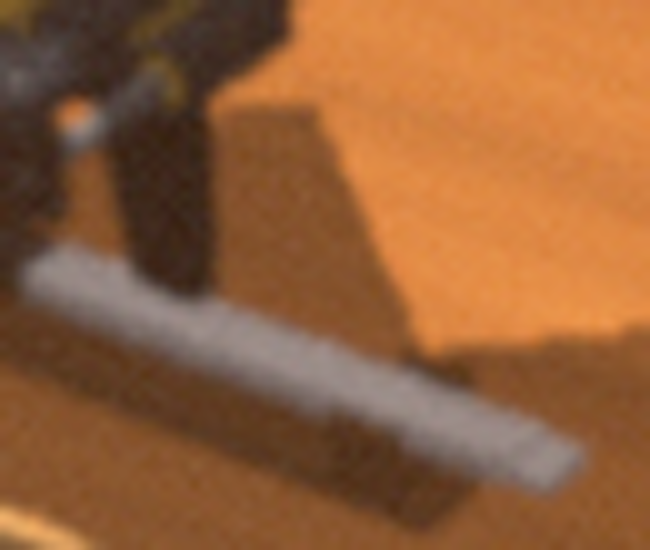

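View pics/w7c.png

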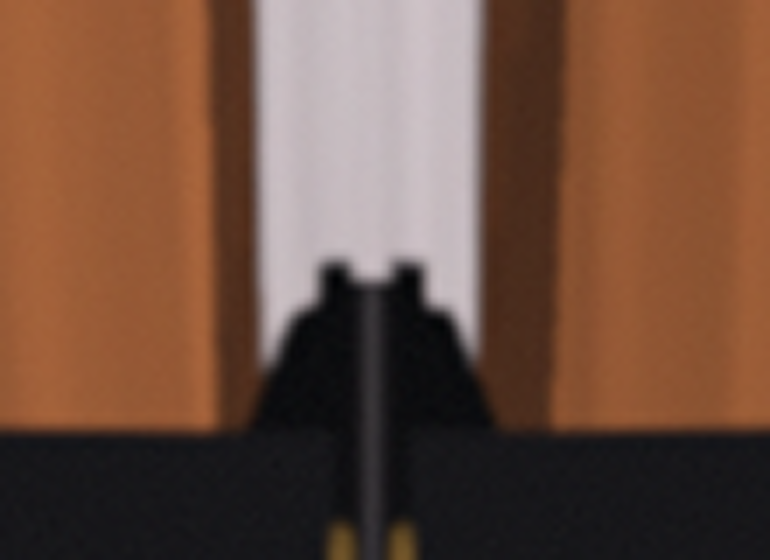

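>>> jog_arm(series=[{"dx":0,"dy":0,"dz":-0.002,"rx":0,"ry":0,"rz":0,"gripper":0},{"dx":0,"dy":0,"dz":-0.002,"rx":0,"ry":0,"rz":0,"gripper":0}])

```text
t: 8.0
eef_pos: [411.3, -275.2, 19.3]
tcp_rot: [-1.571, -0.0, -0.026]
ft_force: [1.1, 0.5, -0.6]
opening: 0.006
```

>>> jog_arm(series=[{"dx":0,"dy":0,"dz":-0.002,"rx":0,"ry":0,"rz":0,"gripper":0},{"dx":0,"dy":0,"dz":-0.001,"rx":0,"ry":0,"rz":0,"gripper":0}])

```text
t: 8.2
eef_pos: [411.2, -275.1, 16.1]
tcp_rot: [-1.571, 0.0, -0.026]
ft_force: [0.8, -0.7, -0.1]
opening: 0.008
```

>>> jog_arm(series=[{"dx":0,"dy":0,"dz":-0.001,"rx":0,"ry":0,"rz":0,"gripper":0},{"dx":0,"dy":0,"dz":-0.001,"rx":0,"ry":0,"rz":0,"gripper":0}])

```text
t: 8.4
eef_pos: [411.3, -275.2, 14.9]
tcp_rot: [-1.571, -0.0, -0.026]
ft_force: [-4.7, 2.7, 26.1]
opening: 0.001
```

>>> jog_arm(series=[{"dx":0,"dy":0,"dz":0.008,"rx":0,"ry":0,"rz":0,"gripper":0.5},{"dx":0,"dy":0,"dz":0.012,"rx":0,"ry":0,"rz":0,"gripper":0.5},{"dx":0,"dy":0,"dz":0,"rx":0,"ry":0,"rz":0,"gripper":0.5},{"dx":0.001,"dy":0,"dz":0,"rx":0,"ry":0,"rz":0,"gripper":0.5},{"dx":0,"dy":0,"dz":0,"rx":0,"ry":0,"rz":0,"gripper":0.5},{"dx":0,"dy":0,"dz":0,"rx":0,"ry":0,"rz":0,"gripper":0.5},{"dx":0,"dy":-0.002,"dz":-0.014,"rx":0,"ry":0,"rz":0,"gripper":0.5},{"dx":0,"dy":0,"dz":-0.012,"rx":0,"ry":0,"rz":0,"gripper":0.5},{"dx":0,"dy":0,"dz":-0.008,"rx":0,"ry":0,"rz":0,"gripper":0.5},{"dx":0,"dy":0,"dz":0,"rx":0,"ry":0,"rz":0,"gripper":0.5}])

```text
t: 9.4
eef_pos: [411.7, -276.6, -0.9]
tcp_rot: [-1.569, 0.002, -0.026]
ft_force: [-0.3, 0.3, 0.3]
opening: 0.498
```

>>> jog_arm(series=[{"dx":0,"dy":0,"dz":-0.003,"rx":0,"ry":0,"rz":0,"gripper":0},{"dx":0,"dy":0,"dz":0,"rx":0,"ry":0,"rz":0,"gripper":0},{"dx":0,"dy":0,"dz":0,"rx":0,"ry":0,"rz":0,"gripper":0},{"dx":0,"dy":0,"dz":0,"rx":0,"ry":0,"rz":0,"gripper":0},{"dx":0,"dy":0,"dz":0,"rx":0,"ry":0,"rz":0,"gripper":0},{"dx":0,"dy":0,"dz":0,"rx":0,"ry":0,"rz":0,"gripper":0},{"dx":0,"dy":0,"dz":0,"rx":0,"ry":0,"rz":0,"gripper":0},{"dx":0,"dy":0,"dz":0,"rx":0,"ry":0,"rz":0,"gripper":0}])

```text
t: 10.2
eef_pos: [412.0, -277.1, -2.4]
tcp_rot: [-1.571, 0.0, -0.026]
ft_force: [-2.7, 0.5, 6.3]
opening: 0.207
```

```bash
python3 look.py wrist:w8
```

```text
10.2 [ 412.05 -277.06   -2.38] [-1.57  0.   -0.03] [-2.69  0.51  6.34] 0.20683139972678716 [-0.73  0.63  2.04 -0.    0.47 -0.7 ]
```

View pics/w8.png

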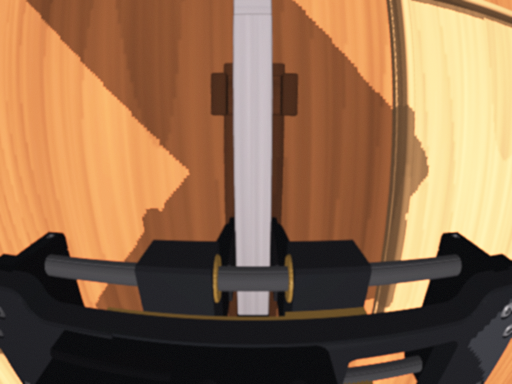

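>>> jog_arm(series=[{"dx":0,"dy":0,"dz":0.005,"rx":0,"ry":0,"rz":0,"gripper":0},{"dx":0,"dy":0,"dz":0.015,"rx":0,"ry":0,"rz":0,"gripper":0},{"dx":0,"dy":0,"dz":0.025,"rx":0,"ry":0,"rz":0,"gripper":0},{"dx":0,"dy":0,"dz":0.025,"rx":0,"ry":0,"rz":0,"gripper":0},{"dx":0,"dy":0,"dz":0.025,"rx":0,"ry":0,"rz":0,"gripper":0},{"dx":0,"dy":0,"dz":0.025,"rx":0,"ry":0,"rz":0,"gripper":0}])

```text
t: 10.85
eef_pos: [412.1, -276.9, 118.4]
tcp_rot: [-1.571, 0.0, -0.026]
ft_force: [0.9, 0.1, -3.9]
opening: 0.208
```

```bash
python3 look.py wrist:w9 scene:s9;  python3 -c "
from h import *
im=cv2.imread('pics/s9.png')[:,:,::-1]; crop(im,'s9c',130,40,290,160,5)"
```

```text
10.85 [ 412.13 -276.89  118.38] [-1.57  0.   -0.03] [ 0.89  0.14 -3.91] 0.20805399253618054 [-0.72  0.42  1.96  0.    0.76 -0.7 ]
```

View pics/w9.png

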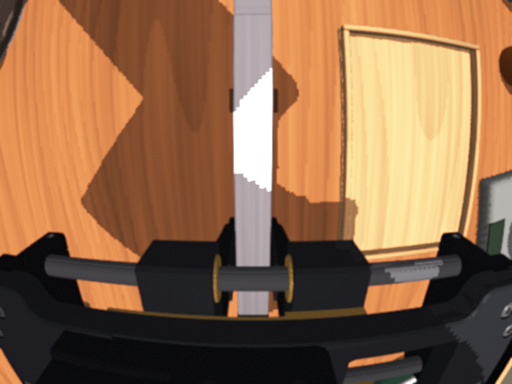

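View pics/s9c.png

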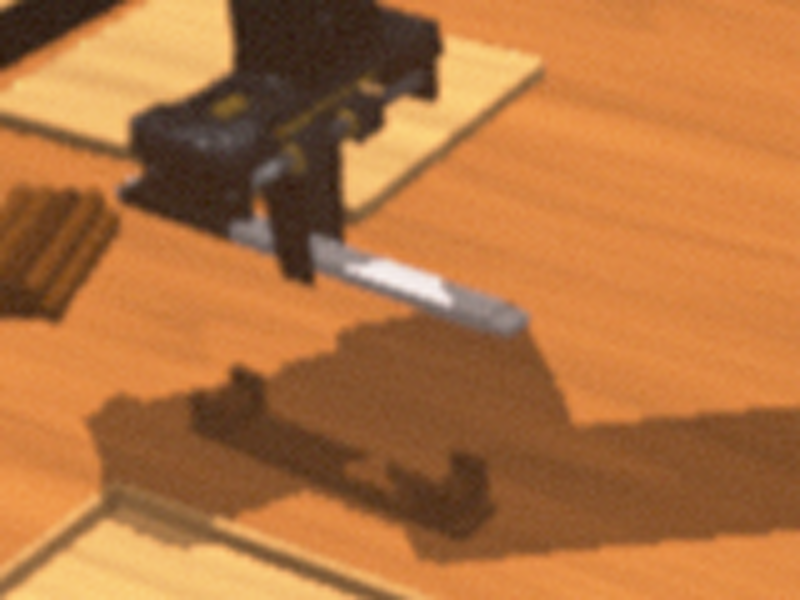

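```bash
python3 - <<'E'
from h import *
np.set_printoptions(precision=1,suppress=True)
s=env.state()
for u,v in((235,14),(253,14),(271,14),(234,190),(271,190)): print(onz(rayw(u,v,s),150))
for u,v in((344,27),(478,46),(466,244),(350,256)): print(onz(rayw(u,v,s),22))
E
```

```text
[ 406.3 -149.9  150. ]
[ 415.6 -150.2  150. ]
[ 424.9 -150.3  150. ]
[ 402.9 -244.4  150. ]
[ 422.9 -245.   150. ]
[ 505.4 -119.1   22. ]
[ 679.5 -113.7   22. ]
[ 690.1 -362.1   22. ]
[ 519.8 -361.    22. ]
```

>>> jog_arm(series=[{"dx":0.007,"dy":0.02,"dz":0,"rx":0,"ry":0,"rz":0.33,"gripper":0},{"dx":0.007,"dy":0.027,"dz":0,"rx":-2.29,"ry":0,"rz":0.33,"gripper":0},{"dx":0.007,"dy":0.027,"dz":0,"rx":-2.29,"ry":0,"rz":0.33,"gripper":0},{"dx":0.007,"dy":0.027,"dz":0,"rx":-2.29,"ry":0,"rz":0.33,"gripper":0},{"dx":0.007,"dy":0.027,"dz":0,"rx":-2.29,"ry":0,"rz":0.33,"gripper":0},{"dx":0.007,"dy":0.027,"dz":0,"rx":-2.29,"ry":0,"rz":0.33,"gripper":0},{"dx":0.007,"dy":0.027,"dz":0,"rx":-2.29,"ry":0,"rz":0.33,"gripper":0},{"dx":0.007,"dy":0.027,"dz":0,"rx":-2.29,"ry":0,"rz":0.33,"gripper":0},{"dx":0.007,"dy":0.027,"dz":0,"rx":-2.29,"ry":0,"rz":0.33,"gripper":0},{"dx":0,"dy":0.02,"dz":0,"rx":-2.29,"ry":0,"rz":0.33,"gripper":0},{"dx":0,"dy":0,"dz":0,"rx":-2.29,"ry":0,"rz":0,"gripper":0},{"dx":0,"dy":0,"dz":0,"rx":0,"ry":0,"rz":0,"gripper":0}])

```text
t: 12.15
eef_pos: [474.8, -19.7, 115.9]
tcp_rot: [-1.97, 0.005, 0.034]
ft_force: [-0.7, 0.1, -4.4]
opening: 0.206
```

```bash
python3 look.py wrist:w10 scene:s10;  python3 -c "
from h import *
im=cv2.imread('pics/s10.png')[:,:,::-1]; crop(im,'s10c',230,90,400,220,4)"
```

```text
12.15 [474.76 -19.74 115.85] [-1.97  0.01  0.03] [-0.74  0.07 -4.36] 0.20586058789444248 [ 0.05  0.44  2.02 -0.58  0.78  0.46]
```

View pics/w10.png

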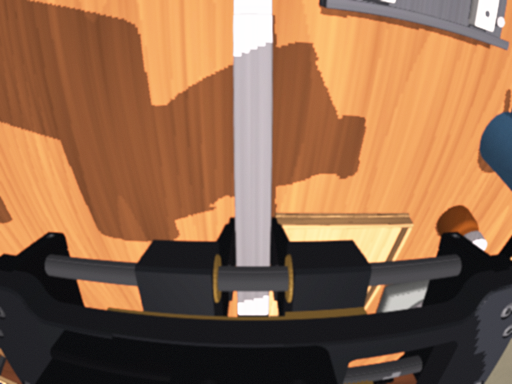

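View pics/s10c.png

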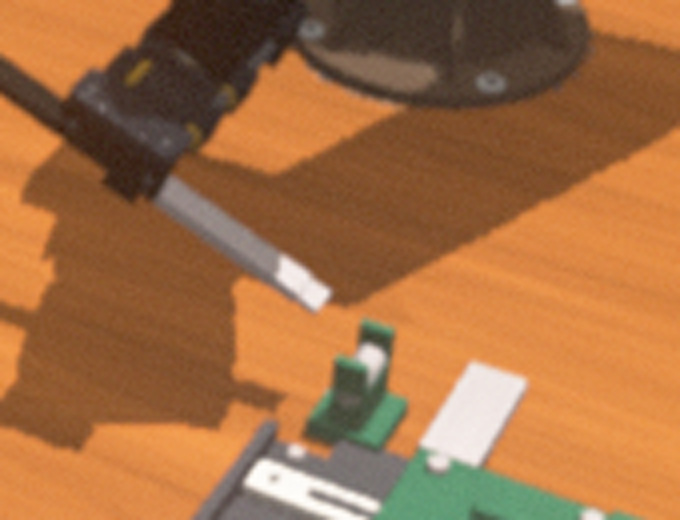

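>>> jog_arm(series=[{"dx":0,"dy":0,"dz":-0.01,"rx":0,"ry":0,"rz":0,"gripper":0},{"dx":-0.0004,"dy":0.0138,"dz":-0.0058,"rx":0,"ry":0,"rz":0,"gripper":0},{"dx":-0.0004,"dy":0.0138,"dz":-0.0058,"rx":0,"ry":0,"rz":0,"gripper":0},{"dx":-0.0004,"dy":0.0138,"dz":-0.0058,"rx":0,"ry":0,"rz":0,"gripper":0},{"dx":-0.0004,"dy":0.0138,"dz":-0.0058,"rx":0,"ry":0,"rz":0,"gripper":0},{"dx":0,"dy":0,"dz":0,"rx":0,"ry":0,"rz":0,"gripper":0}])

```text
t: 12.85
eef_pos: [473.5, 35.7, 83.3]
tcp_rot: [-1.97, 0.004, 0.033]
ft_force: [0.3, 0.1, -4.2]
opening: 0.205
```

```bash
python3 look.py wrist:w11 scene:s11;  python3 -c "
from h import *
im=cv2.imread('pics/s11.png')[:,:,::-1]; crop(im,'s11c',280,140,380,220,7)"
```

```text
12.85 [473.48  35.69  83.27] [-1.97  0.    0.03] [ 0.32  0.1  -4.18] 0.20457930796010276 [ 0.17  0.51  2.02 -0.59  0.77  0.59]
```

View pics/w11.png

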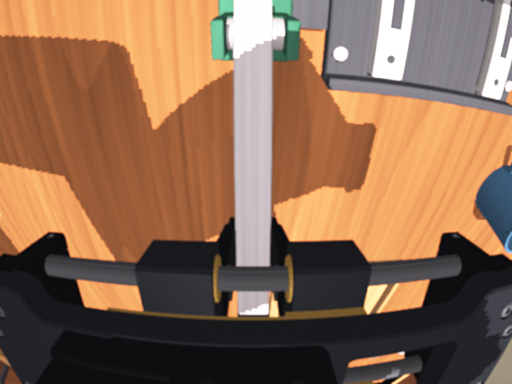

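View pics/s11c.png

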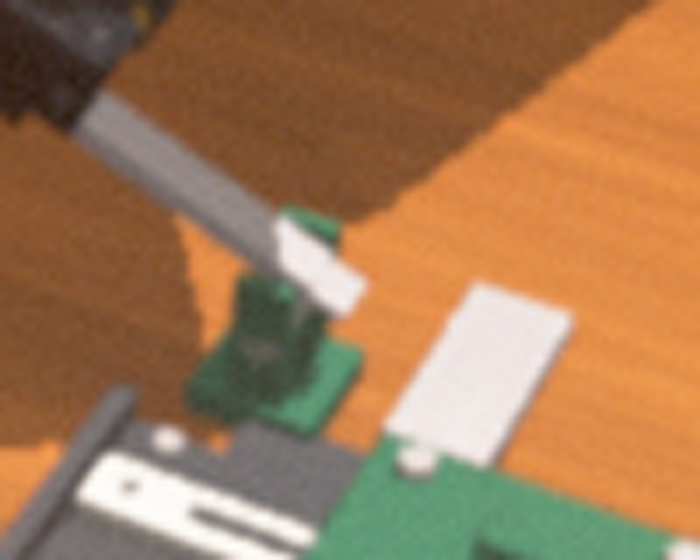

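>>> jog_arm(series=[{"dx":0,"dy":0.0141,"dz":-0.006,"rx":0,"ry":0,"rz":0,"gripper":0},{"dx":0,"dy":0.0141,"dz":-0.006,"rx":0,"ry":0,"rz":0,"gripper":0},{"dx":0,"dy":0,"dz":0,"rx":0,"ry":0,"rz":0,"gripper":0}])

```text
t: 13.25
eef_pos: [473.6, 63.9, 71.4]
tcp_rot: [-1.97, 0.004, 0.033]
ft_force: [0.2, -0.1, -4.2]
opening: 0.205
```

```bash
python3 look.py wrist:w12 scene:s12;  python3 -c "
from h import *
im=cv2.imread('pics/s12.png')[:,:,::-1]; crop(im,'s12c',280,140,380,220,7)"
```

```text
13.25 [473.57  63.87  71.39] [-1.97  0.    0.03] [ 0.18 -0.12 -4.18] 0.205425152561613 [ 0.23  0.54  2.   -0.58  0.77  0.65]
```

View pics/w12.png

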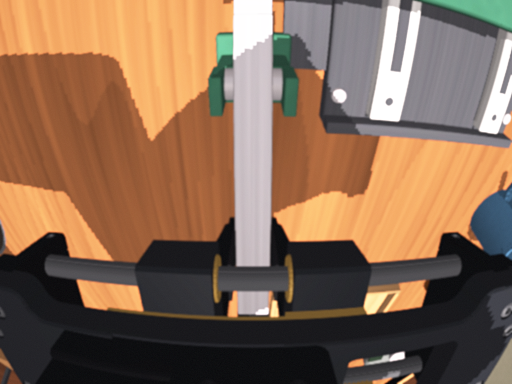

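View pics/s12c.png

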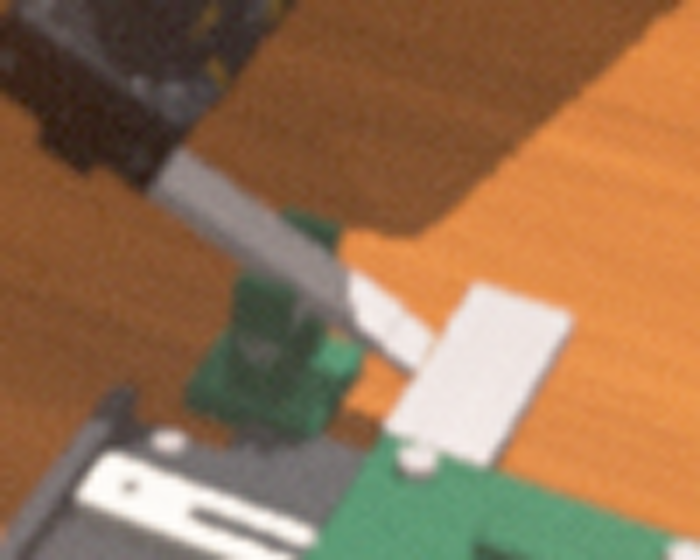

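>>> jog_arm(series=[{"dx":-0.001,"dy":0.014,"dz":-0.006,"rx":0,"ry":0,"rz":0,"gripper":0},{"dx":0,"dy":0.014,"dz":-0.006,"rx":0,"ry":0,"rz":0,"gripper":0},{"dx":0,"dy":0,"dz":0,"rx":0,"ry":0,"rz":0,"gripper":0}])

```text
t: 13.65
eef_pos: [472.5, 91.9, 59.3]
tcp_rot: [-1.97, 0.004, 0.033]
ft_force: [-0.3, -0.5, -4.7]
opening: 0.21
```

```bash
python3 look.py wrist:w13 scene:s13;  python3 -c "
from h import *
im=cv2.imread('pics/s13.png')[:,:,::-1]; crop(im,'s13c',280,140,380,220,7)"
```

```text
13.65 [472.55  91.92  59.35] [-1.97  0.    0.03] [-0.32 -0.51 -4.73] 0.20965105483731394 [ 0.28  0.57  1.99 -0.57  0.78  0.69]
```

View pics/w13.png

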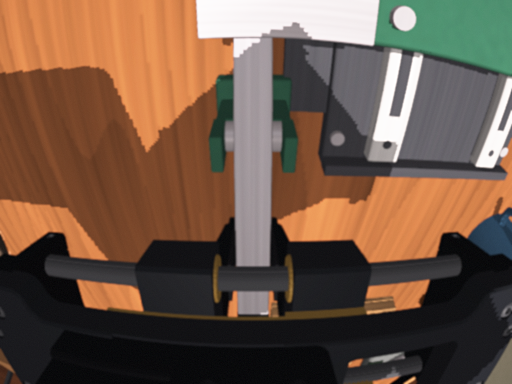

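View pics/s13c.png

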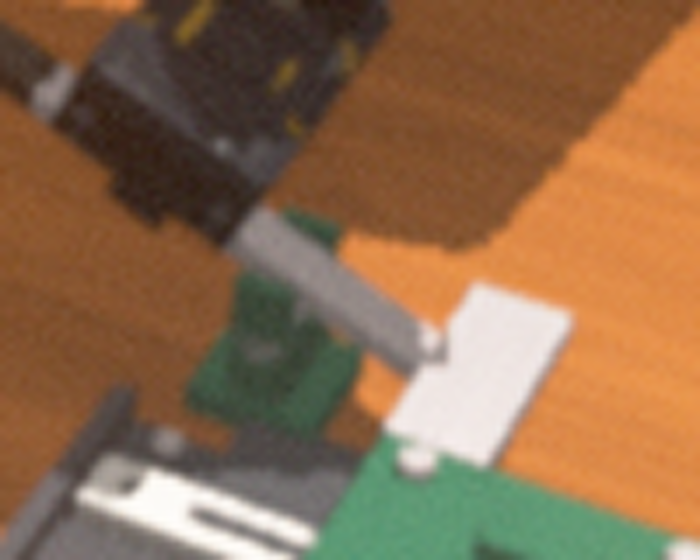

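>>> jog_arm(series=[{"dx":0,"dy":-0.001,"dz":-0.003,"rx":2.2,"ry":0,"rz":0,"gripper":0},{"dx":0,"dy":-0.001,"dz":-0.003,"rx":2.2,"ry":0,"rz":0,"gripper":0},{"dx":0,"dy":-0.001,"dz":-0.003,"rx":2.2,"ry":0,"rz":0,"gripper":0},{"dx":0,"dy":0,"dz":0,"rx":0,"ry":0,"rz":0,"gripper":0}])

```text
t: 14.15
eef_pos: [472.5, 86.4, 51.3]
tcp_rot: [-1.855, -0.0, 0.031]
ft_force: [-0.3, 0.0, -3.8]
opening: 0.207
```

```bash
python3 look.py scene:s14;  python3 -c "
from h import *
im=cv2.imread('pics/s14.png')[:,:,::-1]; crop(im,'s14c',280,140,380,220,7)"
```

```text
14.15 [472.5   86.44  51.26] [-1.85 -0.    0.03] [-0.33  0.04 -3.84] 0.20712571540888844 [ 0.21  0.55  2.02 -0.46  0.68  0.55]
```

View pics/s14c.png

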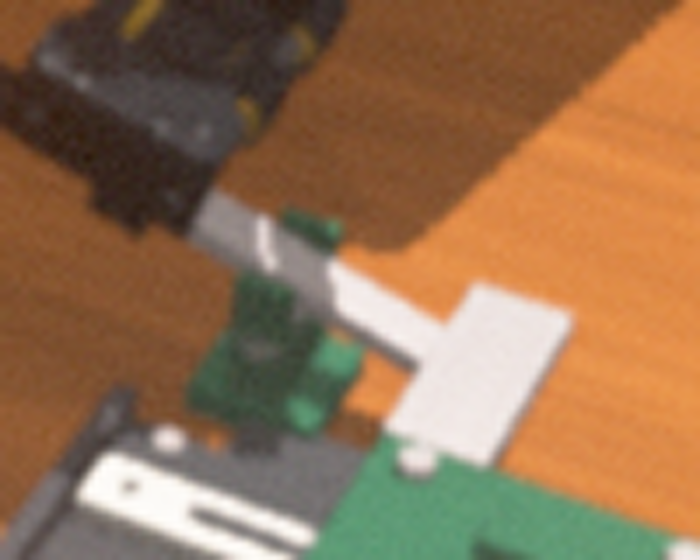

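>>> jog_arm(series=[{"dx":0,"dy":0.004,"dz":-0.002,"rx":0,"ry":0,"rz":0,"gripper":0},{"dx":0,"dy":0,"dz":-0.001,"rx":0,"ry":0,"rz":0,"gripper":0},{"dx":0,"dy":0,"dz":0,"rx":0,"ry":0,"rz":0,"gripper":0}])

```text
t: 14.5
eef_pos: [472.8, 91.7, 48.2]
tcp_rot: [-1.856, -0.001, 0.033]
ft_force: [1.2, 0.7, 0.3]
opening: 0.204
```

>>> jog_arm(series=[{"dx":0,"dy":0,"dz":0,"rx":0,"ry":0,"rz":0,"gripper":0.3},{"dx":0,"dy":0,"dz":0,"rx":0,"ry":0,"rz":0,"gripper":0.4},{"dx":0,"dy":0,"dz":0,"rx":0,"ry":0,"rz":0,"gripper":0.4},{"dx":0,"dy":0,"dz":0,"rx":0,"ry":0,"rz":0,"gripper":0.4},{"dx":0,"dy":0.005,"dz":0.018,"rx":0,"ry":0,"rz":0,"gripper":0.4},{"dx":0,"dy":0.007,"dz":0.025,"rx":0,"ry":0,"rz":0,"gripper":0.4},{"dx":0,"dy":0.007,"dz":0.025,"rx":0,"ry":0,"rz":0,"gripper":0.4},{"dx":0,"dy":0,"dz":0.02,"rx":0,"ry":0,"rz":0,"gripper":0.4}])

```text
t: 15.3
eef_pos: [472.8, 110.9, 137.5]
tcp_rot: [-1.855, -0.001, 0.032]
ft_force: [-0.0, -1.0, 0.1]
opening: 0.399
```

```bash
python3 look.py wrist:w15 scene:s15;  python3 -c "
from h import *
im=cv2.imread('pics/s15.png')[:,:,::-1]; crop(im,'s15c',250,100,380,220,6)"
```

```text
15.3 [472.76 110.88 137.49] [-1.85 -0.    0.03] [-0.02 -0.96  0.07] 0.39924797784802324 [ 0.26  0.42  1.93 -0.36  0.89  0.47]
```

View pics/w15.png

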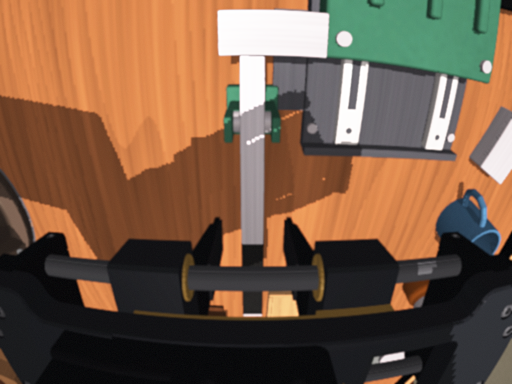

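View pics/s15c.png

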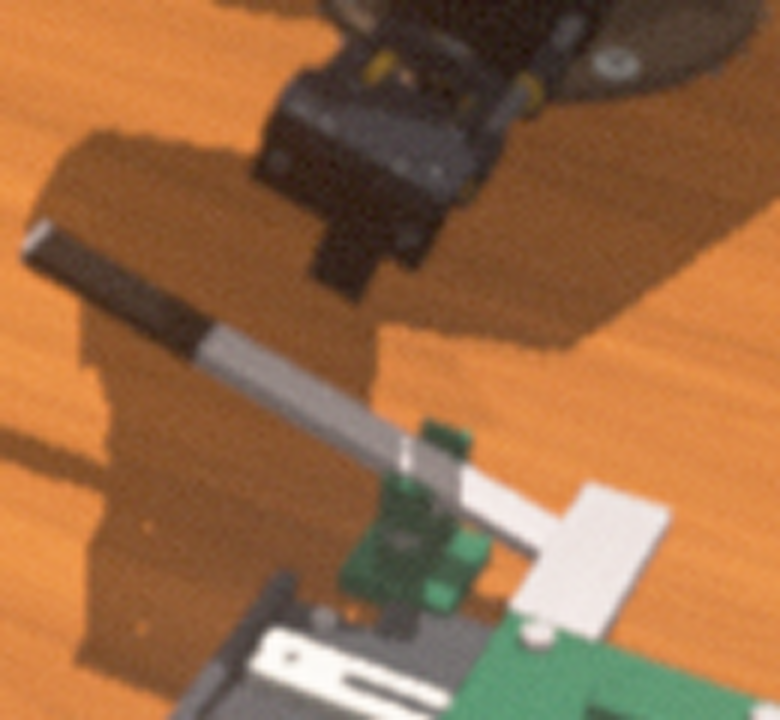

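>>> jog_arm(series=[{"dx":0.0005,"dy":-0.0227,"dz":0.005,"rx":2.72,"ry":0,"rz":0,"gripper":0},{"dx":0.0005,"dy":-0.0227,"dz":0,"rx":2.72,"ry":0,"rz":0,"gripper":0},{"dx":0.0005,"dy":-0.0227,"dz":0,"rx":2.72,"ry":0,"rz":0,"gripper":0},{"dx":0.0005,"dy":-0.0227,"dz":0,"rx":2.72,"ry":0,"rz":0,"gripper":0},{"dx":0.0005,"dy":-0.0227,"dz":-0.005,"rx":2.72,"ry":0,"rz":0,"gripper":0},{"dx":0.0005,"dy":-0.0227,"dz":-0.01,"rx":2.72,"ry":0,"rz":0,"gripper":0},{"dx":0,"dy":0,"dz":-0.01,"rx":0,"ry":0,"rz":0,"gripper":0},{"dx":0,"dy":0,"dz":0,"rx":0,"ry":0,"rz":0,"gripper":0}])

```text
t: 16.2
eef_pos: [474.6, -26.5, 114.5]
tcp_rot: [-1.57, -0.006, 0.028]
ft_force: [-1.0, 0.0, 0.9]
opening: 0.002
```

```bash
python3 look.py wrist:w16 scene:s16;  python3 -c "
from h import *
im=cv2.imread('pics/s16.png')[:,:,::-1]; crop(im,'s16c',220,80,380,220,5)"
```

```text
16.2 [474.59 -26.5  114.49] [-1.57 -0.01  0.03] [-1.02  0.01  0.89] 0.0024902142590237375 [-0.2   0.4   2.02  0.    0.72 -0.23]
```

View pics/w16.png

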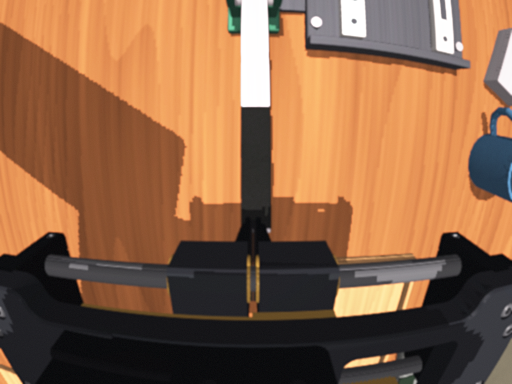

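View pics/s16c.png

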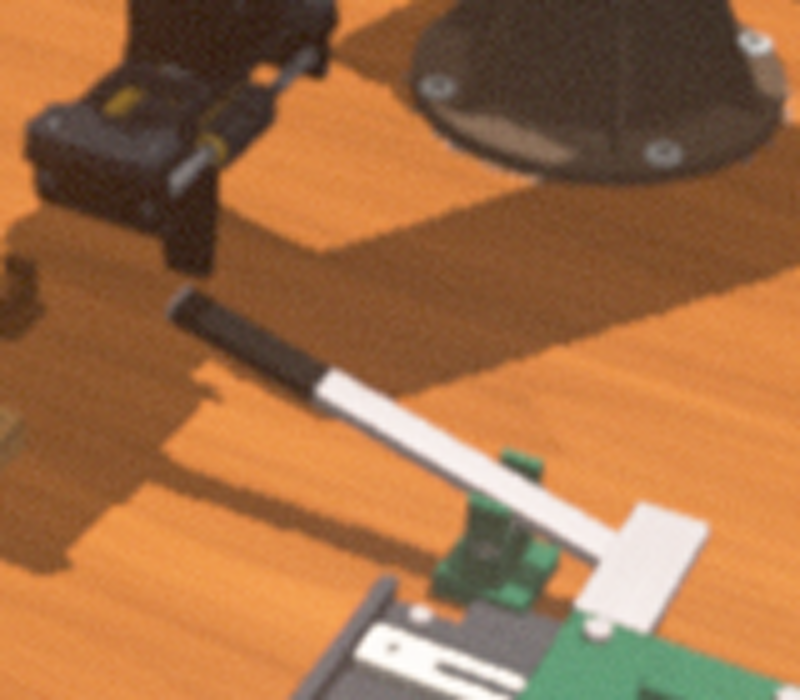

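>>> jog_arm(series=[{"dx":0,"dy":0.004,"dz":-0.008,"rx":0,"ry":0,"rz":0,"gripper":0},{"dx":0,"dy":0,"dz":-0.008,"rx":0,"ry":0,"rz":0,"gripper":0},{"dx":0,"dy":0,"dz":-0.005,"rx":0,"ry":0,"rz":0,"gripper":0},{"dx":0,"dy":0,"dz":-0.005,"rx":0,"ry":0,"rz":0,"gripper":0}])

```text
t: 16.7
eef_pos: [476.6, -22.2, 90.5]
tcp_rot: [-1.572, -0.012, 0.032]
ft_force: [-1.0, -4.7, 12.8]
opening: 0.005
```

>>> jog_arm(series=[{"dx":0,"dy":0,"dz":-0.005,"rx":0,"ry":0,"rz":0,"gripper":0},{"dx":0,"dy":0,"dz":-0.005,"rx":0,"ry":0,"rz":0,"gripper":0},{"dx":0,"dy":0,"dz":-0.005,"rx":0,"ry":0,"rz":0,"gripper":0}])

```text
t: 17.0
eef_pos: [476.9, -22.4, 75.7]
tcp_rot: [-1.572, -0.013, 0.032]
ft_force: [-0.5, -8.2, 14.6]
opening: 0.004
```

```bash
python3 look.py scene:s17;  python3 -c "
from h import *
im=cv2.imread('pics/s17.png')[:,:,::-1]; crop(im,'s17c',220,80,380,220,5)"
```

```text
17.0 [476.87 -22.42  75.73] [-1.57 -0.01  0.03] [-0.46 -8.24 14.65] 0.0043692649956731736 [-0.19  0.47  2.05  0.    0.61 -0.22]
```

View pics/s17c.png

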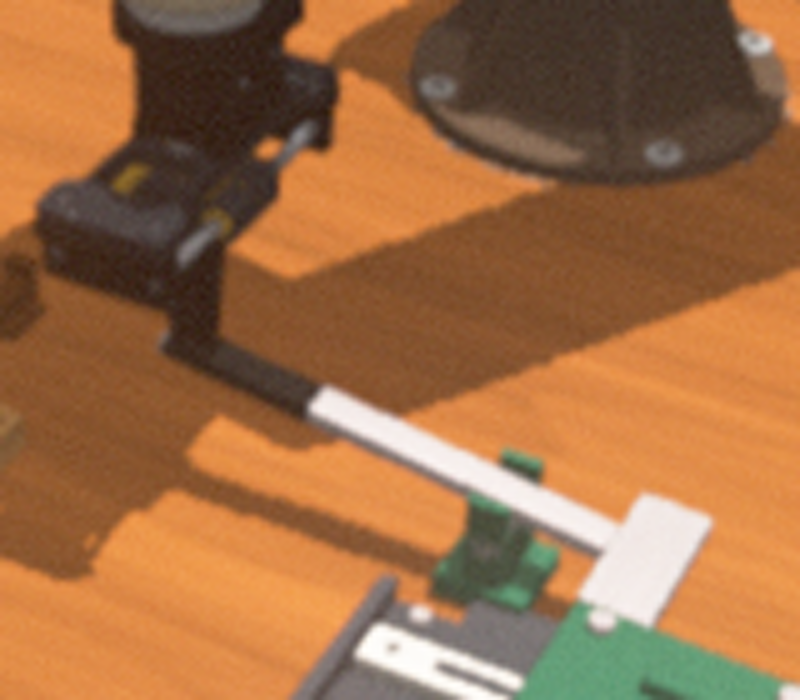

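>>> jog_arm(series=[{"dx":0,"dy":-0.002,"dz":-0.006,"rx":0,"ry":0,"rz":0,"gripper":0},{"dx":0,"dy":-0.001,"dz":-0.006,"rx":0,"ry":0,"rz":0,"gripper":0},{"dx":0,"dy":-0.001,"dz":-0.006,"rx":0,"ry":0,"rz":0,"gripper":0},{"dx":0,"dy":0,"dz":-0.006,"rx":0,"ry":0,"rz":0,"gripper":0},{"dx":0,"dy":0,"dz":-0.006,"rx":0,"ry":0,"rz":0,"gripper":0}])

```text
t: 17.55
eef_pos: [477.0, -26.0, 46.0]
tcp_rot: [-1.572, -0.013, 0.032]
ft_force: [-1.6, -4.0, 26.1]
opening: 0.005
```

```bash
python3 look.py scene:s18;  python3 -c "
from h import *
im=cv2.imread('pics/s18.png')[:,:,::-1]; crop(im,'s18c',220,80,380,220,5)"
```

```text
17.55 [476.99 -26.    46.02] [-1.57 -0.01  0.03] [-1.59 -3.98 26.1 ] 0.005138489050998475 [-0.19  0.52  2.07  0.    0.54 -0.23]
```

View pics/s18c.png

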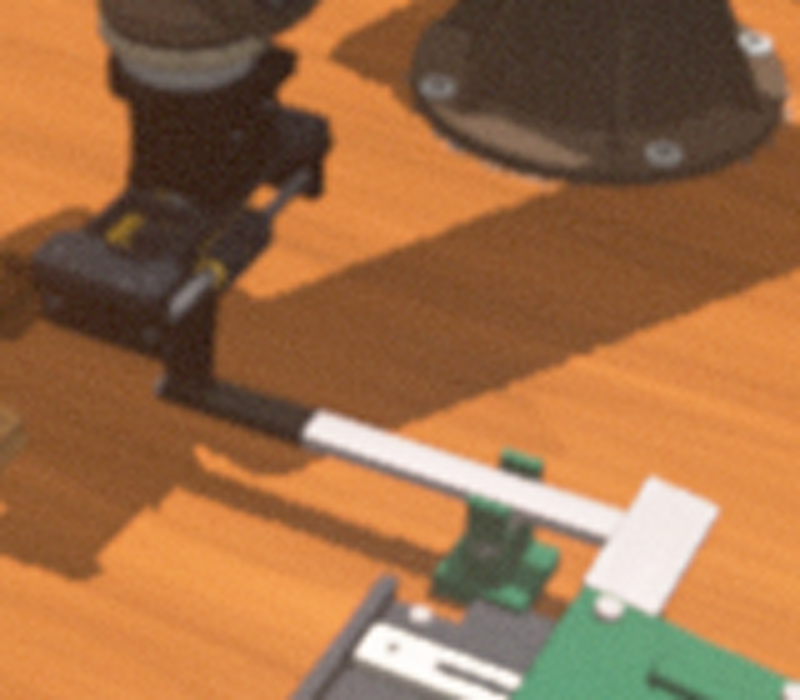

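>>> jog_arm(series=[{"dx":0,"dy":0,"dz":-0.005,"rx":0,"ry":0,"rz":0,"gripper":0},{"dx":0,"dy":0,"dz":-0.005,"rx":0,"ry":0,"rz":0,"gripper":0},{"dx":0,"dy":0,"dz":-0.005,"rx":0,"ry":0,"rz":0,"gripper":0},{"dx":0,"dy":0,"dz":-0.005,"rx":0,"ry":0,"rz":0,"gripper":0}])

```text
t: 18.0
eef_pos: [477.5, -26.0, 26.6]
tcp_rot: [-1.572, -0.014, 0.031]
ft_force: [-0.9, 0.6, 29.4]
opening: 0.005
```

>>> jog_arm(series=[{"dx":0,"dy":0.001,"dz":-0.004,"rx":0,"ry":0,"rz":0,"gripper":0},{"dx":0,"dy":0,"dz":-0.004,"rx":0,"ry":0,"rz":0,"gripper":0},{"dx":0,"dy":0.001,"dz":-0.004,"rx":0,"ry":0,"rz":0,"gripper":0}])

```text
t: 18.3
eef_pos: [477.8, -24.5, 14.6]
tcp_rot: [-1.572, -0.015, 0.031]
ft_force: [-1.1, -10.3, 27.6]
opening: 0.004
```

```bash
python3 look.py scene:s19;  python3 -c "
from h import *
im=cv2.imread('pics/s19.png')[:,:,::-1]; crop(im,'s19c',220,80,380,220,5)"
```

```text
18.3 [477.81 -24.48  14.65] [-1.57 -0.02  0.03] [ -1.13 -10.28  27.57] 0.003744315193116944 [-0.19  0.58  2.09  0.    0.46 -0.23]
```

View pics/s19c.png

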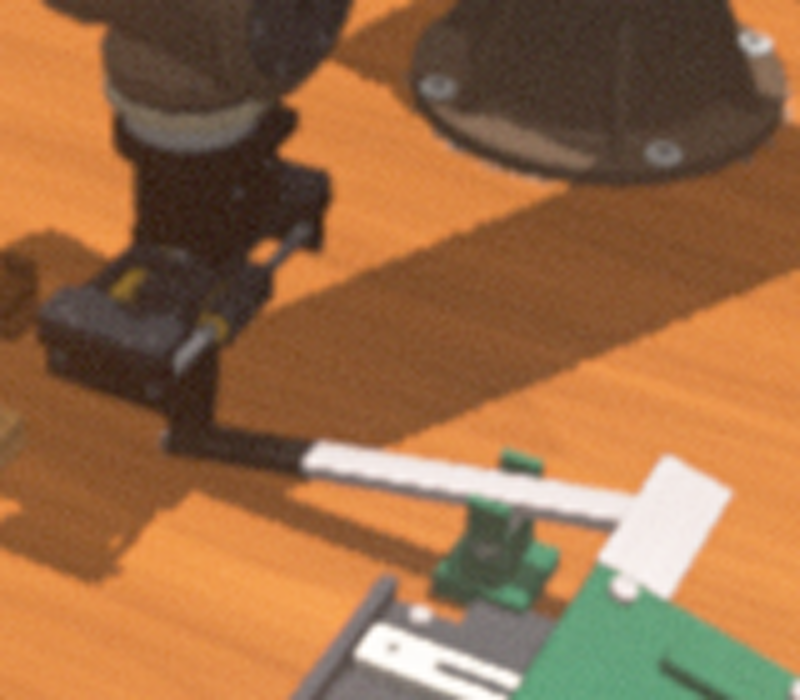

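>>> jog_arm(series=[{"dx":0,"dy":-0.001,"dz":-0.003,"rx":0,"ry":0,"rz":0,"gripper":0},{"dx":0,"dy":0,"dz":-0.003,"rx":0,"ry":0,"rz":0,"gripper":0},{"dx":0,"dy":0,"dz":-0.001,"rx":0,"ry":0,"rz":0,"gripper":0},{"dx":0,"dy":0,"dz":0,"rx":0,"ry":0,"rz":0,"gripper":0}])

```text
t: 18.75
eef_pos: [477.1, -24.1, 7.5]
tcp_rot: [-1.571, -0.013, 0.031]
ft_force: [-0.0, 7.3, 26.4]
opening: 0.004
```

>>> jog_arm(series=[{"dx":0,"dy":0,"dz":0.006,"rx":0,"ry":0,"rz":0,"gripper":0},{"dx":0,"dy":0,"dz":0.02,"rx":0,"ry":0,"rz":0,"gripper":0},{"dx":0,"dy":0,"dz":0.04,"rx":0,"ry":0,"rz":0,"gripper":0.4},{"dx":0,"dy":0,"dz":0.04,"rx":0,"ry":0,"rz":0,"gripper":0.4},{"dx":-0.001,"dy":0.03,"dz":0.02,"rx":2,"ry":0,"rz":0,"gripper":0.5},{"dx":-0.001,"dy":0.03,"dz":0,"rx":3,"ry":0,"rz":0,"gripper":0.5},{"dx":-0.001,"dy":0.03,"dz":0,"rx":4,"ry":0,"rz":0,"gripper":0.5},{"dx":0,"dy":0,"dz":0,"rx":4,"ry":0,"rz":0,"gripper":0.5},{"dx":0,"dy":0,"dz":0,"rx":0,"ry":0,"rz":0,"gripper":0.5}])

```text
t: 19.65
eef_pos: [472.4, 65.1, 131.7]
tcp_rot: [-1.343, -0.015, 0.028]
ft_force: [0.4, -0.2, 0.2]
opening: 0.488
```

```bash
python3 look.py wrist:w20 scene:s20;  python3 -c "
from h import *
im=cv2.imread('pics/s20.png')[:,:,::-1]; crop(im,'s20c',240,120,410,260,4)"
```

```text
19.65 [472.41  65.11 131.67] [-1.34 -0.02  0.03] [ 0.37 -0.2   0.2 ] 0.48825424387521005 [-0.14  0.38  2.01  0.32  0.8  -0.4 ]
```

View pics/w20.png

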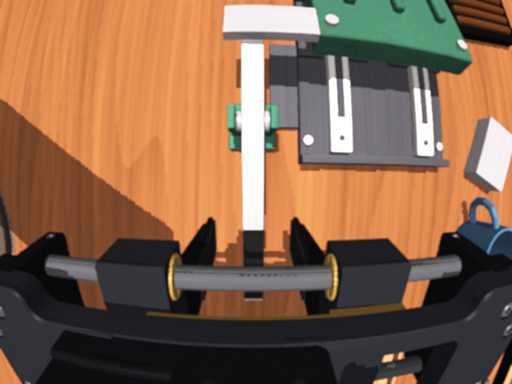

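View pics/s20c.png

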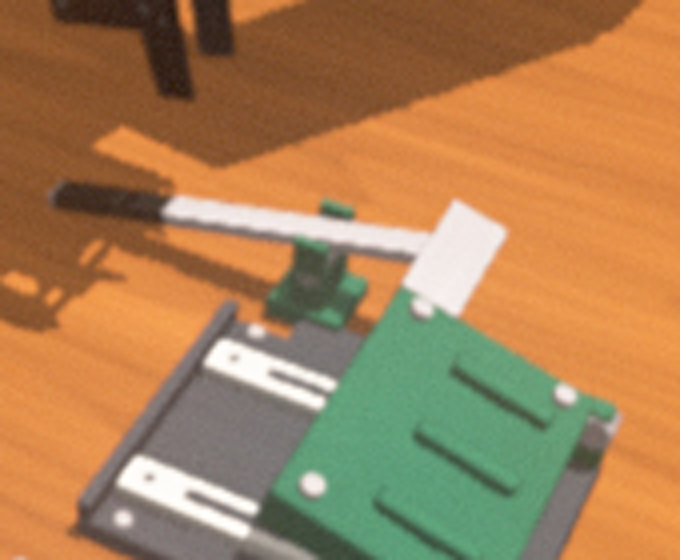

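```bash
cat >> h.py <<'E'
PT=np.array([607.2,236.]);PY=1.602
def PW(X,Y,Z):
    c,s=np.cos(PY),np.sin(PY);return np.array([PT[0]+X*c-Y*s,PT[1]+X*s+Y*c,Z])
def plate(X,Y,Z,a):
    dx,dz=X-112,Z-45
    return PW(112+dx*np.cos(a)+dz*np.sin(a),Y,45-dx*np.sin(a)+dz*np.cos(a))
E
python3 - <<'E'
from h import *
np.set_printoptions(precision=1,suppress=True)
s=env.state()
for a in (0,.16,.2,.22,.24,.26):
    print(a,proj("scene",plate(-20,166,60,a)),proj("scene",plate(16,166,60,a)),projw(plate(-20,166,60,a),s),projw(plate(-20,166,48,a),s),plate(-20,140,48,a))
print(proj("scene",PW(-80,140,54)),projw(PW(-80,140,54),s))
for u in (243,264): print(onz(rayw(u,230,s),45))
# handle end under hyp
for z in (10,15,20,25): print(px("scene",253.7,166.5,z))
E
```

```text
0 [346.9 180.2] [361. 185.] [224.7  57.1] [225.6  61.6] [467.9 211.6  48. ]
0.16 [349.6 174.3] [363.4 180.8] [223.1  44.3] [224.   51.4] [467.8 213.8  69. ]
0.2 [350.5 172.9] [364.2 179.8] [222.7  40.4] [223.6  48.1] [467.8 214.9  74.2]
0.22 [351.  172.2] [364.5 179.3] [222.5  38.4] [223.4  46.4] [467.8 215.5  76.7]
0.24 [351.5 171.5] [365.  178.8] [222.2  36.2] [223.2  44.6] [467.8 216.1  79.3]
0.26 [352.  170.8] [365.4 178.4] [222.   34.1] [223.   42.7] [467.7 216.8  81.8]
[319.8 180.3] [252.1 118.2]
[464.  45.  45.]
[484.4  45.5  45. ]
[462.8 -45.4  10. ]
[467.8 -42.1  15. ]
[472.9 -38.9  20. ]
[478.  -35.6  25. ]
```

>>> jog_arm(series=[{"dx":0,"dy":0.012,"dz":0,"rx":0,"ry":0.6,"rz":0.2,"gripper":0.5},{"dx":0,"dy":0.00625,"dz":-0.028,"rx":0,"ry":0,"rz":0,"gripper":0.5},{"dx":0,"dy":0.00625,"dz":-0.028,"rx":0,"ry":0,"rz":0,"gripper":0.5},{"dx":0,"dy":0.00625,"dz":-0.028,"rx":0,"ry":0,"rz":0,"gripper":0.5},{"dx":0,"dy":0.00625,"dz":-0.02,"rx":0,"ry":0,"rz":0,"gripper":0.5},{"dx":0,"dy":0,"dz":0,"rx":0,"ry":0,"rz":0,"gripper":0.5}])

```text
t: 20.35
eef_pos: [471.4, 103.3, 26.2]
tcp_rot: [-1.344, -0.001, 0.032]
ft_force: [-0.5, 0.1, -1.0]
opening: 0.503
```

```bash
python3 look.py wrist:w21 scene:s21;  python3 -c "
from h import *
im=cv2.imread('pics/s21.png')[:,:,::-1]; crop(im,'s21c',240,110,380,220,5)"
```

```text
20.35 [471.41 103.31  26.24] [-1.34 -0.    0.03] [-0.51  0.15 -1.02] 0.5029048841860231 [-0.06  0.57  2.09  0.45  0.55 -0.48]
```

View pics/w21.png

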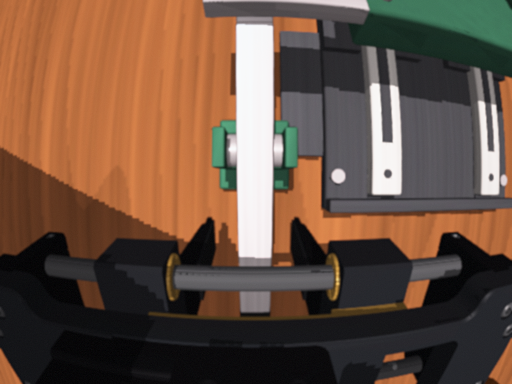

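View pics/s21c.png

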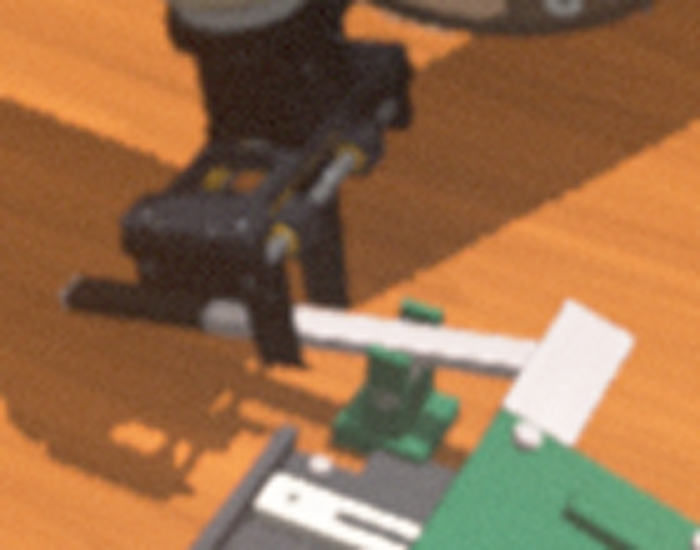

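>>> jog_arm(series=[{"dx":0.001,"dy":0.001,"dz":-0.005,"rx":0,"ry":0,"rz":0,"gripper":0.5},{"dx":0,"dy":0,"dz":0,"rx":0,"ry":0,"rz":0,"gripper":0},{"dx":0,"dy":0,"dz":0,"rx":0,"ry":0,"rz":0,"gripper":0},{"dx":0,"dy":0,"dz":0,"rx":0,"ry":0,"rz":0,"gripper":0},{"dx":0,"dy":0,"dz":0,"rx":0,"ry":0,"rz":0,"gripper":0},{"dx":0,"dy":0,"dz":0,"rx":0,"ry":0,"rz":0,"gripper":0},{"dx":0,"dy":0,"dz":0,"rx":0,"ry":0,"rz":0,"gripper":0}])

```text
t: 21.15
eef_pos: [473.6, 103.0, 23.3]
tcp_rot: [-1.344, -0.006, 0.031]
ft_force: [-1.8, -2.2, 4.2]
opening: 0.207
```

>>> jog_arm(series=[{"dx":0,"dy":-0.0016,"dz":0.0026,"rx":-3,"ry":0,"rz":0,"gripper":0},{"dx":0,"dy":-0.013,"dz":-0.001,"rx":0,"ry":0,"rz":0,"gripper":0},{"dx":0,"dy":-0.013,"dz":-0.001,"rx":0,"ry":0,"rz":0,"gripper":0},{"dx":0,"dy":-0.013,"dz":-0.001,"rx":0,"ry":0,"rz":0,"gripper":0},{"dx":0,"dy":0,"dz":0,"rx":0,"ry":0,"rz":0,"gripper":0}])

```text
t: 21.65
eef_pos: [473.7, 60.5, 22.3]
tcp_rot: [-1.395, -0.003, 0.029]
ft_force: [0.2, -0.3, -3.3]
opening: 0.204
```

```bash
python3 look.py wrist:w22 scene:s22;  python3 -c "
from h import *
im=cv2.imread('pics/s22.png')[:,:,::-1]; crop(im,'s22c',240,110,380,220,5)"
```

```text
21.65 [473.69  60.5   22.35] [-1.4  -0.    0.03] [ 0.18 -0.32 -3.27] 0.20424624089838256 [-0.12  0.57  2.09  0.35  0.53 -0.45]
```

View pics/w22.png

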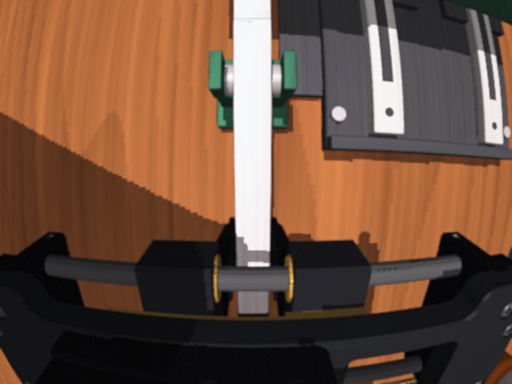

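View pics/s22c.png

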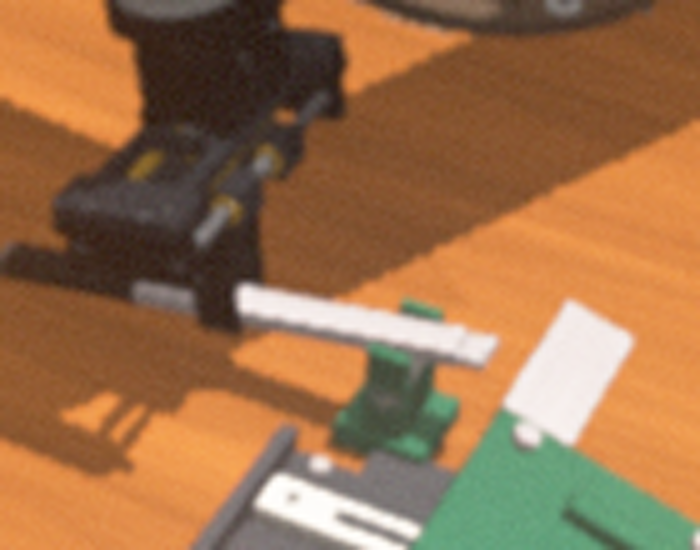

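>>> jog_arm(series=[{"dx":0,"dy":-0.005,"dz":0.03,"rx":-2,"ry":0,"rz":0,"gripper":0},{"dx":0,"dy":-0.01,"dz":0.04,"rx":-2,"ry":0,"rz":0,"gripper":0},{"dx":-0.006,"dy":-0.035,"dz":0.03,"rx":-2,"ry":0,"rz":-0.36,"gripper":0},{"dx":-0.007,"dy":-0.036,"dz":0,"rx":-2,"ry":0,"rz":-0.36,"gripper":0},{"dx":-0.007,"dy":-0.036,"dz":0,"rx":-2,"ry":0,"rz":-0.36,"gripper":0},{"dx":-0.007,"dy":-0.036,"dz":0,"rx":0,"ry":0,"rz":-0.36,"gripper":0},{"dx":-0.007,"dy":-0.036,"dz":0,"rx":0,"ry":0,"rz":-0.36,"gripper":0},{"dx":-0.007,"dy":-0.036,"dz":0,"rx":0,"ry":0,"rz":-0.36,"gripper":0},{"dx":-0.007,"dy":-0.036,"dz":0,"rx":0,"ry":0,"rz":-0.36,"gripper":0},{"dx":-0.007,"dy":-0.036,"dz":0,"rx":0,"ry":0,"rz":-0.36,"gripper":0},{"dx":-0.007,"dy":-0.035,"dz":0,"rx":0,"ry":0,"rz":-0.36,"gripper":0},{"dx":0,"dy":0,"dz":0,"rx":0,"ry":0,"rz":0,"gripper":0}])

```text
t: 22.95
eef_pos: [411.1, -277.8, 122.6]
tcp_rot: [-1.571, 0.0, -0.028]
ft_force: [0.3, -0.2, -2.8]
opening: 0.208
```

```bash
python3 look.py wrist:w23
```

```text
22.95 [ 411.13 -277.78  122.6 ] [-1.57  0.   -0.03] [ 0.34 -0.25 -2.82] 0.20833921387911697 [-0.73  0.41  1.96 -0.    0.77 -0.7 ]
```

View pics/w23.png

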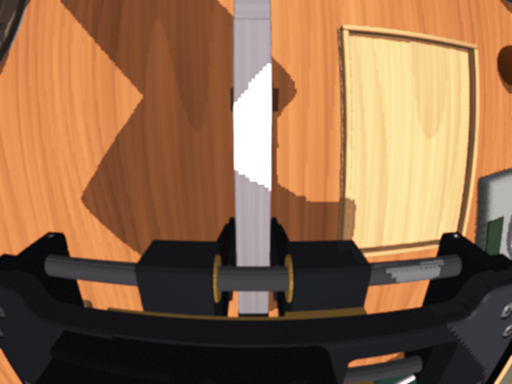

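>>> jog_arm(series=[{"dx":0.0005,"dy":0.003,"dz":-0.03,"rx":0,"ry":0,"rz":0,"gripper":0},{"dx":0,"dy":0,"dz":-0.03,"rx":0,"ry":0,"rz":0,"gripper":0},{"dx":0,"dy":0,"dz":-0.03,"rx":0,"ry":0,"rz":0,"gripper":0},{"dx":0,"dy":0,"dz":-0.02,"rx":0,"ry":0,"rz":0,"gripper":0},{"dx":0,"dy":0,"dz":0,"rx":0,"ry":0,"rz":0,"gripper":0}])

```text
t: 23.5
eef_pos: [411.2, -269.7, 10.7]
tcp_rot: [-1.567, 0.004, -0.024]
ft_force: [0.0, 1.2, -3.5]
opening: 0.207
```

```bash
python3 look.py wrist:w24 scene:s24;  python3 -c "
from h import *
im=cv2.imread('pics/s24.png')[:,:,::-1]; crop(im,'s24c',150,90,250,160,7)"
```

```text
23.5 [ 411.22 -269.65   10.74] [-1.57  0.   -0.02] [ 0.03  1.18 -3.54] 0.20736313708763496 [-0.71  0.6   2.05  0.    0.5  -0.69]
```

View pics/w24.png

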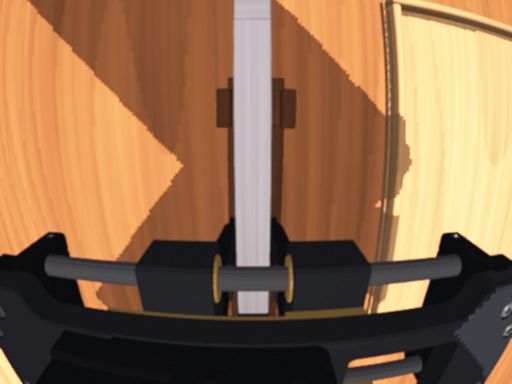

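View pics/s24c.png

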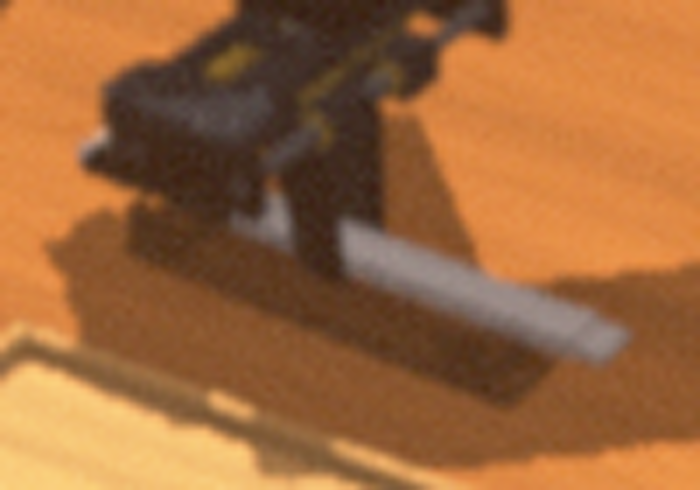

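>>> jog_arm(series=[{"dx":0.0008,"dy":-0.004,"dz":0,"rx":0,"ry":0,"rz":-0.1,"gripper":0},{"dx":0,"dy":0,"dz":-0.005,"rx":0,"ry":0,"rz":0,"gripper":0},{"dx":0,"dy":0,"dz":-0.004,"rx":0,"ry":0,"rz":0,"gripper":0},{"dx":0,"dy":0,"dz":-0.002,"rx":0,"ry":0,"rz":0,"gripper":0},{"dx":0,"dy":0,"dz":0,"rx":0,"ry":0,"rz":0,"gripper":0}])

```text
t: 24.1
eef_pos: [412.8, -275.4, 1.5]
tcp_rot: [-1.57, 0.001, -0.027]
ft_force: [0.2, -0.3, -4.3]
opening: 0.204
```

>>> jog_arm(series=[{"dx":0,"dy":0,"dz":-0.002,"rx":0,"ry":0,"rz":0,"gripper":0},{"dx":0,"dy":0,"dz":-0.002,"rx":0,"ry":0,"rz":0,"gripper":0},{"dx":0,"dy":0,"dz":0,"rx":0,"ry":0,"rz":0,"gripper":0}])

```text
t: 24.4
eef_pos: [412.9, -275.8, -0.0]
tcp_rot: [-1.572, -0.0, -0.026]
ft_force: [-8.5, 2.9, 32.6]
opening: 0.209
```

>>> jog_arm(series=[{"dx":0,"dy":0,"dz":0.002,"rx":0,"ry":0,"rz":0,"gripper":0.3},{"dx":0,"dy":0,"dz":0,"rx":0,"ry":0,"rz":0,"gripper":0.45},{"dx":0,"dy":0,"dz":0,"rx":0,"ry":0,"rz":0,"gripper":0.45},{"dx":0,"dy":0,"dz":0,"rx":0,"ry":0,"rz":0,"gripper":0.45},{"dx":0,"dy":0,"dz":0.025,"rx":0,"ry":0,"rz":0,"gripper":0.45},{"dx":0,"dy":0,"dz":0.045,"rx":0,"ry":0,"rz":0,"gripper":0.45},{"dx":0,"dy":0,"dz":0.045,"rx":0,"ry":0,"rz":0,"gripper":0.45},{"dx":0.03,"dy":0.03,"dz":0.045,"rx":0,"ry":0,"rz":0,"gripper":0.45},{"dx":0.04,"dy":0.03,"dz":0.045,"rx":0,"ry":0,"rz":0,"gripper":0.45},{"dx":0.04,"dy":0.03,"dz":0,"rx":0,"ry":0,"rz":0,"gripper":0.45},{"dx":0,"dy":0,"dz":0,"rx":0,"ry":0,"rz":0,"gripper":0.45}])

```text
t: 25.5
eef_pos: [510.3, -196.3, 185.4]
tcp_rot: [-1.571, -0.002, -0.023]
ft_force: [-1.3, -0.0, -1.4]
opening: 0.451
```

```bash
python3 look.py wrist:w25 scene:s25 top:t25;  python3 -c "
from h import *
im=cv2.imread('pics/s25.png')[:,:,::-1]; crop(im,'s25c',90,90,410,290,2.5)"
```

```text
25.5 [ 510.34 -196.31  185.43] [-1.57 -0.   -0.02] [-1.29 -0.05 -1.41] 0.4513787162103331 [-0.49  0.39  1.77  0.    0.97 -0.47]
```

View pics/w25.png

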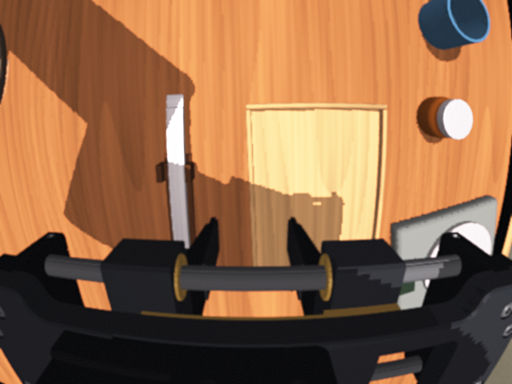

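View pics/s25c.png

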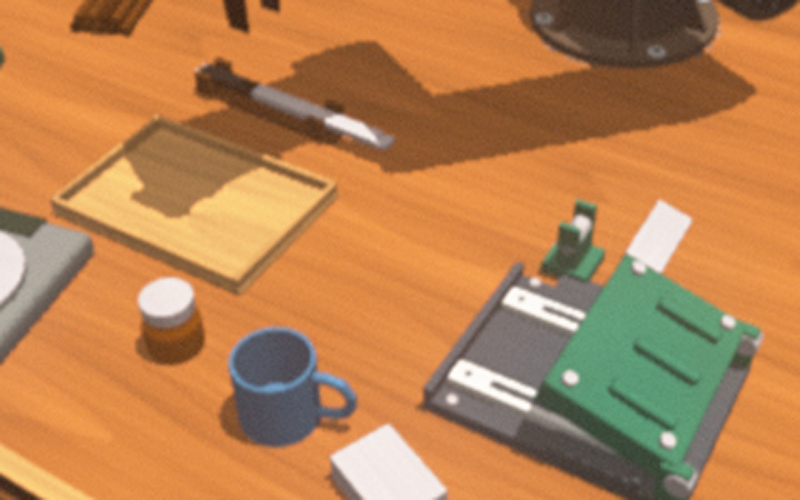

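View pics/t25.png

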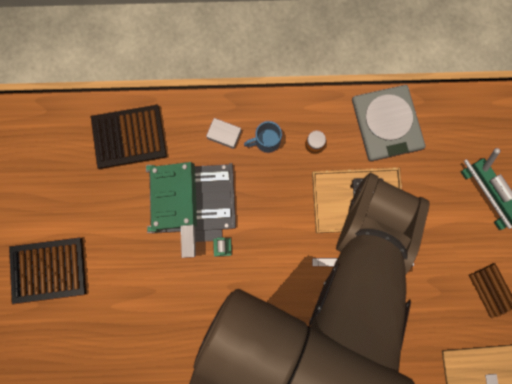

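>>> jog_arm(series=[{"dx":0.0055,"dy":0.035,"dz":0,"rx":0,"ry":0,"rz":0.31,"gripper":0.5},{"dx":0.0055,"dy":0.035,"dz":0,"rx":0,"ry":0,"rz":0.31,"gripper":0.5},{"dx":0.0055,"dy":0.035,"dz":0,"rx":0,"ry":0,"rz":0.31,"gripper":0.5},{"dx":0.0055,"dy":0.035,"dz":0,"rx":0,"ry":0,"rz":0.31,"gripper":0.5},{"dx":0.0055,"dy":0.035,"dz":0,"rx":0,"ry":0,"rz":0.31,"gripper":0.5},{"dx":0.0055,"dy":0.035,"dz":0,"rx":0,"ry":0,"rz":0.31,"gripper":0.5},{"dx":0.0055,"dy":0.035,"dz":0,"rx":0,"ry":0,"rz":0.31,"gripper":0.5},{"dx":0.0055,"dy":0.035,"dz":0,"rx":0,"ry":0,"rz":0.31,"gripper":0.5},{"dx":0.0055,"dy":0.035,"dz":0,"rx":0,"ry":0,"rz":0.31,"gripper":0.5},{"dx":0.005,"dy":0.03,"dz":-0.01,"rx":0,"ry":0,"rz":0.31,"gripper":0.5},{"dx":0,"dy":0,"dz":-0.02,"rx":0,"ry":0,"rz":0,"gripper":0.5},{"dx":0,"dy":0,"dz":0,"rx":0,"ry":0,"rz":0,"gripper":0.5}])

```text
t: 26.85
eef_pos: [560.0, 145.2, 152.1]
tcp_rot: [-1.571, 0.006, 0.027]
ft_force: [0.3, -0.8, 0.1]
opening: 0.502
```

```bash
python3 look.py wrist:w26
```

```text
26.85 [559.95 145.2  152.08] [-1.57  0.01  0.03] [ 0.34 -0.81  0.1 ] 0.5020511012363932 [0.14 0.48 1.73 0.   0.94 0.11]
```

View pics/w26.png

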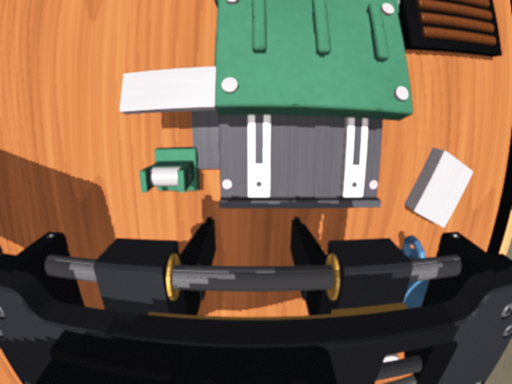

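```bash
python3 - <<'E'
from h import *
np.set_printoptions(precision=1,suppress=True)
s=env.state();s["tcp_rot"]=s["tcp_rot"];print(s["eef_pos"])
for u,v in((247,197),(270,198),(344,196),(367,197),(247,118),(271,118),(345,118),(367,118)): print(onz(rayw(u,v,s),28))
E
```

```text
[560.6 144.9 153.5]
[553.5 126.   28. ]
[578.7 125.6  28. ]
[662.5 130.   28. ]
[691.  129.5  28. ]
[551.5 211.4  28. ]
[576.4 212.2  28. ]
[655.8 216.7  28. ]
[681.4 218.8  28. ]
```

>>> jog_arm(series=[{"dx":0.0045,"dy":0.017,"dz":-0.02,"rx":0,"ry":0,"rz":0.2,"gripper":0.5},{"dx":0,"dy":0,"dz":-0.03,"rx":0,"ry":0,"rz":0,"gripper":0.5},{"dx":0,"dy":0,"dz":-0.03,"rx":0,"ry":0,"rz":0,"gripper":0.5},{"dx":0,"dy":0,"dz":-0.03,"rx":0,"ry":0,"rz":0,"gripper":0.5},{"dx":0,"dy":0,"dz":-0.015,"rx":0,"ry":0,"rz":0,"gripper":0.5},{"dx":0,"dy":0,"dz":0,"rx":0,"ry":0,"rz":0,"gripper":0.5}])

```text
t: 27.5
eef_pos: [565.3, 161.5, 28.4]
tcp_rot: [-1.571, 0.004, 0.029]
ft_force: [-0.1, -0.7, 0.2]
opening: 0.505
```

```bash
python3 look.py wrist:w27 scene:s27;  python3 -c "
from h import *
im=cv2.imread('pics/s27.png')[:,:,::-1]; crop(im,'s27c',250,120,410,290,4)"
```

```text
27.5 [565.33 161.52  28.42] [-1.57  0.    0.03] [-0.14 -0.71  0.17] 0.5046844101823311 [0.17 0.66 1.8  0.   0.69 0.14]
```

View pics/w27.png

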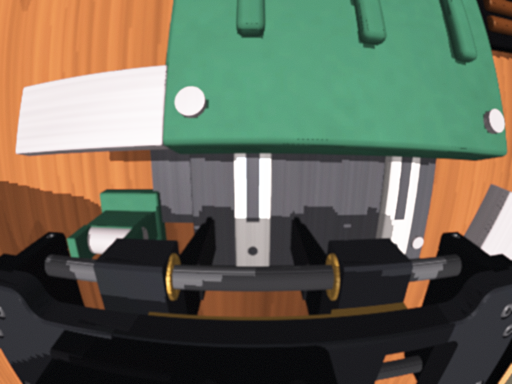

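View pics/s27c.png

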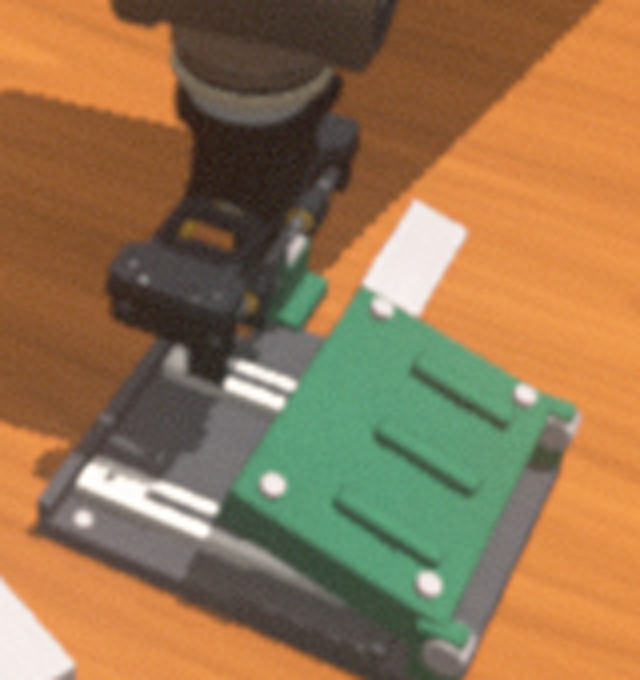

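>>> jog_arm(series=[{"dx":0,"dy":0.001,"dz":-0.015,"rx":0,"ry":0,"rz":0,"gripper":0.5},{"dx":0,"dy":0,"dz":-0.008,"rx":0,"ry":0,"rz":0,"gripper":0.5},{"dx":0,"dy":0,"dz":0,"rx":0,"ry":0,"rz":0,"gripper":0},{"dx":0,"dy":0,"dz":0,"rx":0,"ry":0,"rz":0,"gripper":0},{"dx":0,"dy":0,"dz":0,"rx":0,"ry":0,"rz":0,"gripper":0},{"dx":0,"dy":0,"dz":0,"rx":0,"ry":0,"rz":0,"gripper":0},{"dx":0,"dy":0,"dz":0,"rx":0,"ry":0,"rz":0,"gripper":0},{"dx":0,"dy":0,"dz":0,"rx":0,"ry":0,"rz":0,"gripper":0}])

```text
t: 28.4
eef_pos: [566.1, 164.1, 6.9]
tcp_rot: [-1.57, 0.0, 0.031]
ft_force: [-1.2, -0.1, 3.2]
opening: 0.25
```

>>> jog_arm(series=[{"dx":0,"dy":0,"dz":0,"rx":0,"ry":0,"rz":0,"gripper":0.4},{"dx":0,"dy":0,"dz":0,"rx":0,"ry":0,"rz":0,"gripper":0.4},{"dx":0,"dy":0,"dz":-0.002,"rx":0,"ry":0,"rz":0,"gripper":0.4},{"dx":0,"dy":0,"dz":-0.001,"rx":0,"ry":0,"rz":0,"gripper":0.4},{"dx":0,"dy":0,"dz":0,"rx":0,"ry":0,"rz":0,"gripper":0},{"dx":0,"dy":0,"dz":0,"rx":0,"ry":0,"rz":0,"gripper":0},{"dx":0,"dy":0,"dz":0,"rx":0,"ry":0,"rz":0,"gripper":0},{"dx":0,"dy":0,"dz":0,"rx":0,"ry":0,"rz":0,"gripper":0},{"dx":0,"dy":0,"dz":0,"rx":0,"ry":0,"rz":0,"gripper":0}])

```text
t: 29.3
eef_pos: [565.9, 164.0, 3.6]
tcp_rot: [-1.57, 0.001, 0.031]
ft_force: [1.0, -0.0, -0.3]
opening: 0.252
```

>>> jog_arm(series=[{"dx":0,"dy":0,"dz":0.0047,"rx":-1.72,"ry":0,"rz":0,"gripper":0},{"dx":0,"dy":0,"dz":0.0047,"rx":-1.72,"ry":0,"rz":0,"gripper":0},{"dx":0,"dy":0,"dz":0.0047,"rx":-1.72,"ry":0,"rz":0,"gripper":0},{"dx":0,"dy":0,"dz":0.0047,"rx":-1.72,"ry":0,"rz":0,"gripper":0},{"dx":0,"dy":0,"dz":0,"rx":0,"ry":0,"rz":0,"gripper":0}])

```text
t: 29.8
eef_pos: [566.1, 164.6, 22.8]
tcp_rot: [-1.691, 0.004, 0.032]
ft_force: [0.3, -0.1, -0.7]
opening: 0.249
```

```bash
python3 look.py wrist:w28 scene:s28;  python3 -c "
from h import *
im=cv2.imread('pics/s28.png')[:,:,::-1]; crop(im,'s28c',250,160,380,290,5)"
```

```text
29.8 [566.1  164.62  22.76] [-1.69  0.    0.03] [ 0.28 -0.09 -0.74] 0.24872230964035083 [ 0.23  0.68  1.77 -0.18  0.72  0.33]
```

View pics/w28.png

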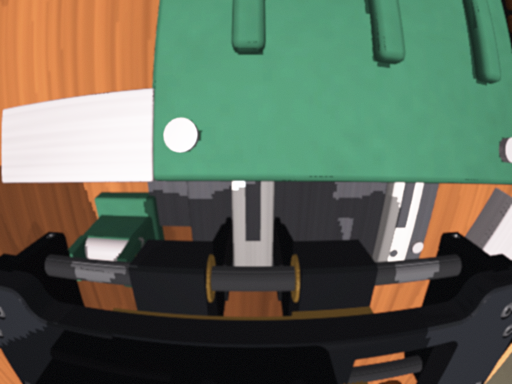

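View pics/s28c.png

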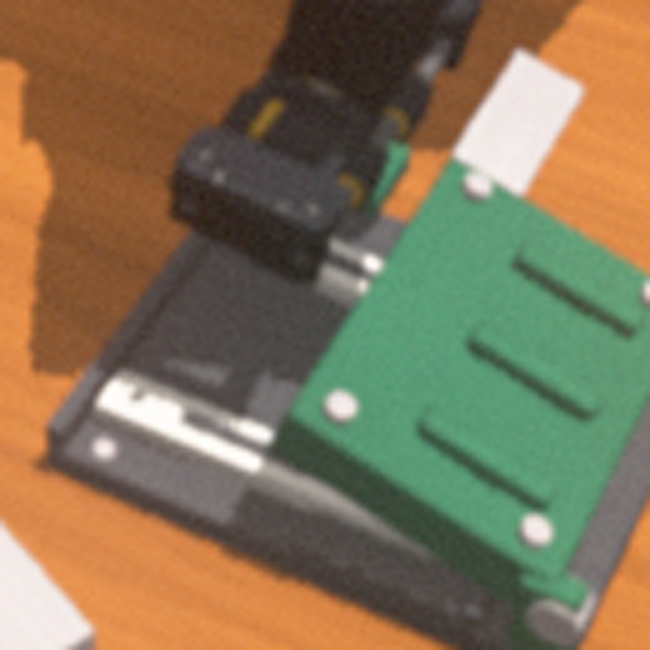

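>>> jog_arm(series=[{"dx":0.0003,"dy":-0.01,"dz":0.0012,"rx":0,"ry":0,"rz":0,"gripper":0},{"dx":0.0006,"dy":-0.02,"dz":0.0025,"rx":0,"ry":0,"rz":0,"gripper":0},{"dx":0.0006,"dy":-0.02,"dz":0.0025,"rx":0,"ry":0,"rz":0,"gripper":0},{"dx":0.0006,"dy":-0.02,"dz":0.0025,"rx":0,"ry":0,"rz":0,"gripper":0},{"dx":0.0006,"dy":-0.02,"dz":0.0025,"rx":0,"ry":0,"rz":0,"gripper":0},{"dx":0.0006,"dy":-0.02,"dz":0.0025,"rx":0,"ry":0,"rz":0,"gripper":0},{"dx":0,"dy":0,"dz":0,"rx":0,"ry":0,"rz":0,"gripper":0}])

```text
t: 30.6
eef_pos: [569.2, 51.3, 36.2]
tcp_rot: [-1.69, 0.004, 0.028]
ft_force: [-0.0, 0.3, -0.6]
opening: 0.246
```

```bash
python3 look.py wrist:w29 scene:s29;  python3 -c "
from h import *
im=cv2.imread('pics/s29.png')[:,:,::-1]; crop(im,'s29c',240,130,380,290,4)"
```

```text
30.6 [569.17  51.32  36.24] [-1.69  0.    0.03] [-0.03  0.27 -0.63] 0.24562052313320604 [ 0.03  0.64  1.83 -0.19  0.69  0.15]
```

View pics/w29.png

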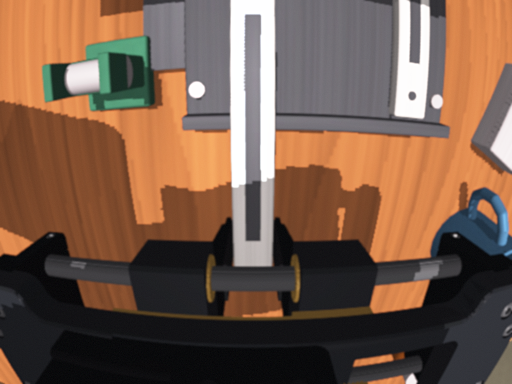

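View pics/s29c.png

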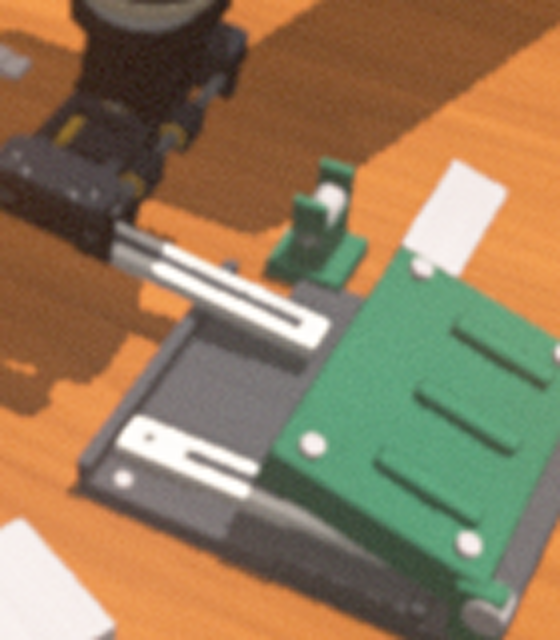

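>>> jog_arm(series=[{"dx":0,"dy":-0.02,"dz":0.005,"rx":0,"ry":0,"rz":0,"gripper":0},{"dx":0,"dy":-0.025,"dz":0.006,"rx":0,"ry":0,"rz":0,"gripper":0},{"dx":0,"dy":-0.03,"dz":0.008,"rx":0,"ry":0,"rz":0,"gripper":0},{"dx":0,"dy":-0.03,"dz":0.01,"rx":0.9,"ry":0,"rz":0,"gripper":0},{"dx":0,"dy":-0.03,"dz":0.01,"rx":1,"ry":0,"rz":0,"gripper":0},{"dx":0,"dy":-0.03,"dz":0.01,"rx":1,"ry":0,"rz":0,"gripper":0},{"dx":0,"dy":-0.03,"dz":0.01,"rx":1,"ry":0,"rz":0,"gripper":0},{"dx":-0.002,"dy":-0.03,"dz":0,"rx":1,"ry":0,"rz":0,"gripper":0},{"dx":-0.002,"dy":-0.03,"dz":0,"rx":1,"ry":0,"rz":0,"gripper":0},{"dx":-0.002,"dy":-0.03,"dz":0,"rx":1,"ry":0,"rz":0,"gripper":0},{"dx":-0.002,"dy":-0.03,"dz":0,"rx":0,"ry":0,"rz":0,"gripper":0},{"dx":0,"dy":-0.02,"dz":0,"rx":0,"ry":0,"rz":0,"gripper":0}])

```text
t: 31.9
eef_pos: [561.1, -282.3, 94.8]
tcp_rot: [-1.57, 0.001, 0.03]
ft_force: [0.4, 0.6, -1.2]
opening: 0.248
```

```bash
python3 look.py wrist:w30 scene:s30 top:t30;  python3 -c "
from h import *
im=cv2.imread('pics/s30.png')[:,:,::-1]; crop(im,'s30c',90,60,290,210,4)"
```

```text
31.9 [ 561.1  -282.28   94.81] [-1.57  0.    0.03] [ 0.42  0.62 -1.21] 0.24807418220481994 [-0.57  0.61  1.65  0.    0.88 -0.6 ]
```

View pics/w30.png

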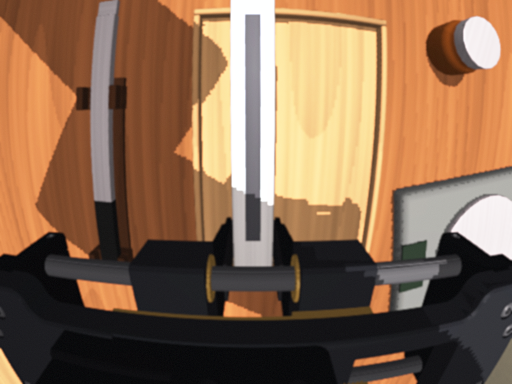

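View pics/s30c.png

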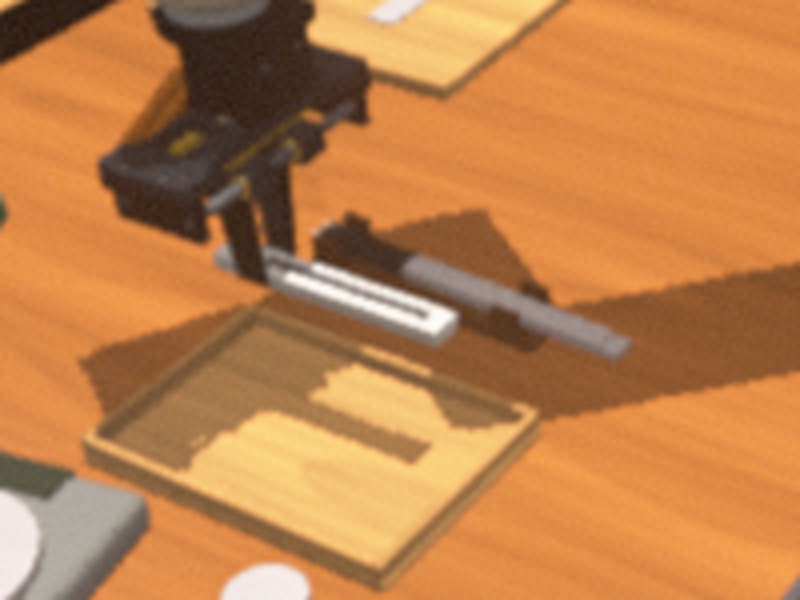

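```bash
python3 - <<'E'
from h import *
np.set_printoptions(precision=1,suppress=True)
s=env.state()
for u,v in((194,11),(385,22),(194,120),(383,120),(197,220),(374,220)): print(onz(rayw(u,v,s),22))
# top (initial) edges
for u,v in((90,385),(65,88),(497,66),(523,366)): print("top",px("top",300+u/5,155+v/5,22))
# scene s30 corners
for u,v in((85,435),(258,310),(538,410),(380,575)): print("sc",px("scene",90+u/4,60+v/4,22))
E
```

```text
[ 503.8 -116.1   22. ]
[ 676.8 -112.8   22. ]
[ 507.  -215.2   22. ]
[ 677.5 -206.6   22. ]
[ 508.5 -307.9   22. ]
[ 680.8 -304.    22. ]
top [ 503.6 -121.1   22. ]
top [ 674.4 -114.9   22. ]
top [ 680.5 -363.9   22. ]
top [ 507.5 -365.7   22. ]
sc [ 677.9 -360.7   22. ]
sc [ 510.1 -355.8   22. ]
sc [ 500.9 -114.5   22. ]
sc [ 682.  -106.7   22. ]
```

>>> jog_arm(series=[{"dx":-0.009,"dy":-0.008,"dz":-0.02,"rx":0,"ry":0,"rz":-0.2,"gripper":0},{"dx":0,"dy":0,"dz":-0.03,"rx":0,"ry":0,"rz":0,"gripper":0},{"dx":0,"dy":0,"dz":-0.025,"rx":0,"ry":0,"rz":0,"gripper":0},{"dx":0,"dy":0,"dz":-0.012,"rx":0,"ry":0,"rz":0,"gripper":0},{"dx":0,"dy":0,"dz":0,"rx":0,"ry":0,"rz":0,"gripper":0}])

```text
t: 32.55
eef_pos: [551.9, -287.5, 6.8]
tcp_rot: [-1.568, 0.003, 0.029]
ft_force: [-0.3, -0.4, -1.0]
opening: 0.247
```

```bash
python3 look.py wrist:w31 scene:s31;  python3 -c "
from h import *
im=cv2.imread('pics/s31.png')[:,:,::-1]; crop(im,'s31c',90,60,290,210,4)"
```

```text
32.55 [ 551.89 -287.45    6.77] [-1.57  0.    0.03] [-0.28 -0.39 -0.99] 0.24678982416156717 [-0.59  0.72  1.72  0.    0.7  -0.62]
```

View pics/w31.png

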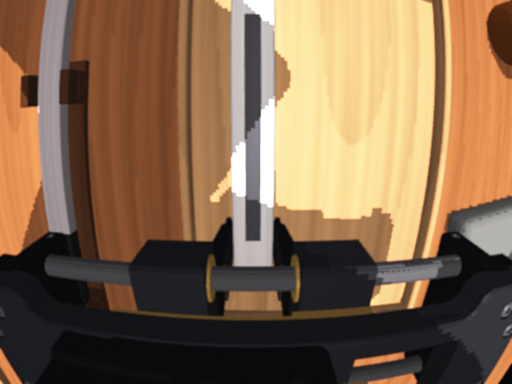

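View pics/s31c.png

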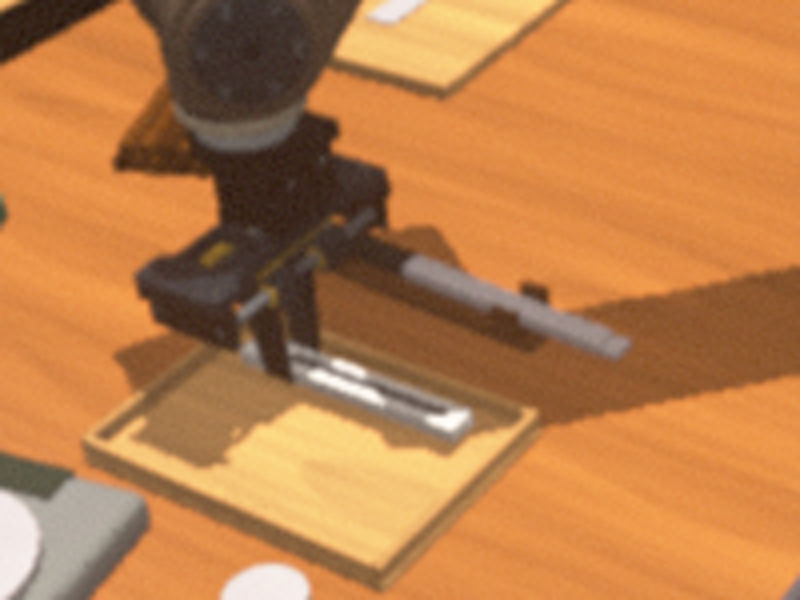

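>>> jog_arm(series=[{"dx":0,"dy":-0.002,"dz":-0.006,"rx":0,"ry":0,"rz":0,"gripper":0},{"dx":0,"dy":0,"dz":-0.003,"rx":0,"ry":0,"rz":0,"gripper":0},{"dx":0,"dy":0,"dz":-0.002,"rx":0,"ry":0,"rz":0,"gripper":0},{"dx":0,"dy":0,"dz":0,"rx":0,"ry":0,"rz":0,"gripper":0}])

```text
t: 33.05
eef_pos: [552.2, -291.0, -3.0]
tcp_rot: [-1.57, 0.001, 0.027]
ft_force: [-0.0, 0.8, -1.4]
opening: 0.247
```

>>> jog_arm(series=[{"dx":0,"dy":0,"dz":-0.002,"rx":0,"ry":0,"rz":0,"gripper":0},{"dx":0,"dy":0,"dz":-0.001,"rx":0,"ry":0,"rz":0,"gripper":0},{"dx":0,"dy":0,"dz":0,"rx":0,"ry":0,"rz":0,"gripper":0}])

```text
t: 33.35
eef_pos: [552.1, -290.9, -6.0]
tcp_rot: [-1.57, 0.001, 0.027]
ft_force: [-0.5, 0.6, -1.0]
opening: 0.248
```

>>> jog_arm(series=[{"dx":0,"dy":0,"dz":-0.001,"rx":0,"ry":0,"rz":0,"gripper":0},{"dx":0,"dy":0,"dz":0,"rx":0,"ry":0,"rz":0,"gripper":0}])

```text
t: 33.55
eef_pos: [552.3, -291.0, -6.5]
tcp_rot: [-1.57, 0.0, 0.027]
ft_force: [-1.7, 1.6, 4.0]
opening: 0.249
```

Contact; release and retreat, then on toward the second mould.

>>> jog_arm(series=[{"dx":0,"dy":0,"dz":0,"rx":0,"ry":0,"rz":0,"gripper":0.3},{"dx":0,"dy":0,"dz":0,"rx":0,"ry":0,"rz":0,"gripper":0.4},{"dx":0,"dy":0,"dz":0,"rx":0,"ry":0,"rz":0,"gripper":0.4},{"dx":0,"dy":0,"dz":0.02,"rx":0,"ry":0,"rz":0,"gripper":0.4},{"dx":0,"dy":0,"dz":0.04,"rx":0,"ry":0,"rz":0,"gripper":0.4},{"dx":0,"dy":0,"dz":0.045,"rx":0,"ry":0,"rz":0,"gripper":0.5},{"dx":0.005,"dy":0.02,"dz":0.045,"rx":0,"ry":0,"rz":0,"gripper":0.5},{"dx":0.015,"dy":0.035,"dz":0,"rx":0,"ry":0,"rz":0,"gripper":0.5},{"dx":0.015,"dy":0.035,"dz":0,"rx":0,"ry":0,"rz":0,"gripper":0.5},{"dx":0.015,"dy":0.035,"dz":0,"rx":0,"ry":0,"rz":0,"gripper":0.5},{"dx":0.015,"dy":0.035,"dz":0,"rx":0,"ry":0,"rz":0,"gripper":0.5},{"dx":0.015,"dy":0.035,"dz":0,"rx":0,"ry":0,"rz":0,"gripper":0.5}])

```text
t: 34.75
eef_pos: [632.6, -94.5, 143.1]
tcp_rot: [-1.57, 0.001, 0.027]
ft_force: [-0.2, 0.7, 0.2]
opening: 0.498
```

>>> jog_arm(series=[{"dx":0.006,"dy":0.035,"dz":0,"rx":0,"ry":0,"rz":0,"gripper":0.5},{"dx":0.006,"dy":0.035,"dz":0,"rx":0,"ry":0,"rz":0,"gripper":0.5},{"dx":0.006,"dy":0.035,"dz":0,"rx":0,"ry":0,"rz":0,"gripper":0.5},{"dx":0.006,"dy":0.035,"dz":0,"rx":0,"ry":0,"rz":0,"gripper":0.5},{"dx":0.006,"dy":0.035,"dz":0,"rx":0,"ry":0,"rz":0,"gripper":0.5},{"dx":0.006,"dy":0.035,"dz":0,"rx":0,"ry":0,"rz":0,"gripper":0.5},{"dx":0,"dy":0.02,"dz":0,"rx":0,"ry":0,"rz":0.2,"gripper":0.5},{"dx":0,"dy":0,"dz":0,"rx":0,"ry":0,"rz":0,"gripper":0.5}])

```text
t: 35.55
eef_pos: [667.7, 136.3, 142.7]
tcp_rot: [-1.57, 0.001, 0.034]
ft_force: [0.2, -0.0, 0.8]
opening: 0.499
```

```bash
python3 look.py wrist:w32 scene:s32;  python3 -c "
from h import *
im=cv2.imread('pics/s32.png')[:,:,::-1]; crop(im,'s32c',90,60,290,210,4)"
```

```text
35.55 [667.75 136.29 142.73] [-1.57  0.    0.03] [ 0.19 -0.02  0.8 ] 0.4987761324801281 [0.1  0.63 1.47 0.   1.05 0.07]
```

View pics/w32.png

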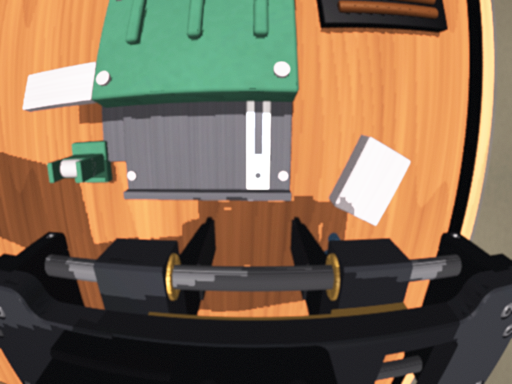

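View pics/s32c.png

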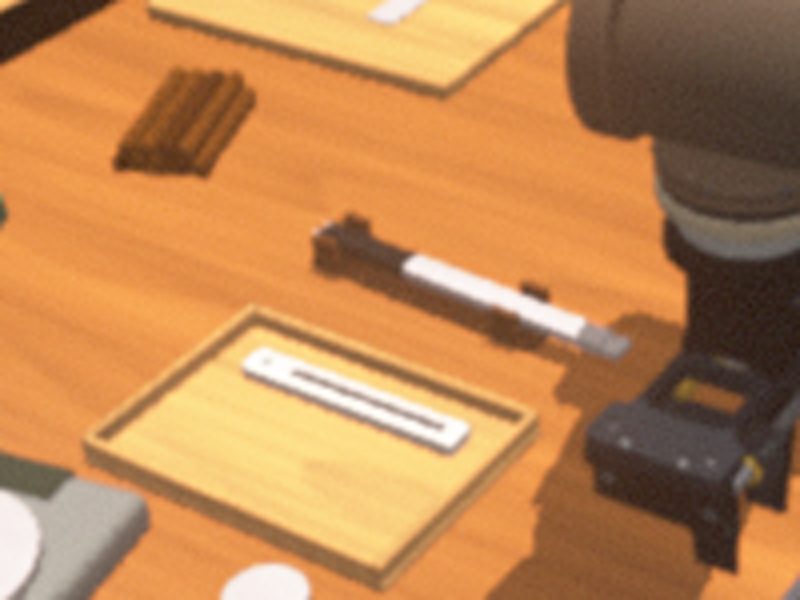

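```bash
python3 - <<'E'
from h import *
np.set_printoptions(precision=1,suppress=True)
s=env.state()
for u,v in((246,188),(270,188),(246,102),(271,102)): print(onz(rayw(u,v,s),28))
E
```

```text
[660.1 127.9  28. ]
[685.2 128.7  28. ]
[657.6 216.6  28. ]
[682.5 217.5  28. ]
```

>>> jog_arm(series=[{"dx":0.0038,"dy":0.029,"dz":-0.02,"rx":0,"ry":0,"rz":0,"gripper":0.5},{"dx":0,"dy":0,"dz":-0.03,"rx":0,"ry":0,"rz":0,"gripper":0.5},{"dx":0,"dy":0,"dz":-0.03,"rx":0,"ry":0,"rz":0,"gripper":0.5},{"dx":0,"dy":0,"dz":-0.03,"rx":0,"ry":0,"rz":0,"gripper":0.5},{"dx":0,"dy":0,"dz":-0.01,"rx":0,"ry":0,"rz":0,"gripper":0.5},{"dx":0,"dy":0,"dz":0,"rx":0,"ry":0,"rz":0,"gripper":0.5}])

```text
t: 36.25
eef_pos: [671.6, 161.7, 22.0]
tcp_rot: [-1.57, 0.003, 0.03]
ft_force: [0.4, -0.3, -0.3]
opening: 0.496
```

```bash
python3 look.py wrist:w33
```

```text
36.25 [671.55 161.73  22.04] [-1.57  0.    0.03] [ 0.43 -0.27 -0.32] 0.49606476711108144 [0.14 0.78 1.53 0.   0.84 0.11]
```

View pics/w33.png

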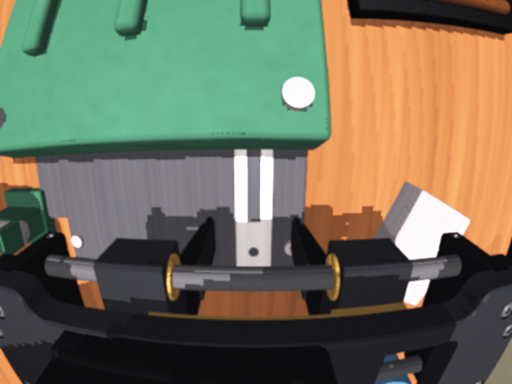

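>>> jog_arm(series=[{"dx":0,"dy":0.002,"dz":-0.01,"rx":0,"ry":0,"rz":0,"gripper":0.4},{"dx":0,"dy":0,"dz":-0.006,"rx":0,"ry":0,"rz":0,"gripper":0.4},{"dx":0,"dy":0,"dz":-0.001,"rx":0,"ry":0,"rz":0,"gripper":0.4},{"dx":0,"dy":0,"dz":0,"rx":0,"ry":0,"rz":0,"gripper":0.4}])

```text
t: 36.7
eef_pos: [672.0, 165.1, 6.2]
tcp_rot: [-1.57, 0.001, 0.031]
ft_force: [-0.5, 1.2, 0.3]
opening: 0.402
```

>>> jog_arm(series=[{"dx":0,"dy":0,"dz":-0.0025,"rx":0,"ry":0,"rz":0,"gripper":0.4},{"dx":0,"dy":0,"dz":0,"rx":0,"ry":0,"rz":0,"gripper":0},{"dx":0,"dy":0,"dz":0,"rx":0,"ry":0,"rz":0,"gripper":0},{"dx":0,"dy":0,"dz":0,"rx":0,"ry":0,"rz":0,"gripper":0},{"dx":0,"dy":0,"dz":0,"rx":0,"ry":0,"rz":0,"gripper":0},{"dx":0,"dy":0,"dz":0,"rx":0,"ry":0,"rz":0,"gripper":0}])

```text
t: 37.3
eef_pos: [672.1, 165.0, 3.7]
tcp_rot: [-1.57, 0.0, 0.031]
ft_force: [0.1, -0.2, 1.2]
opening: 0.251
```

>>> jog_arm(series=[{"dx":0,"dy":0,"dz":0.0047,"rx":-1.72,"ry":0,"rz":0,"gripper":0},{"dx":0,"dy":0,"dz":0.0047,"rx":-1.72,"ry":0,"rz":0,"gripper":0},{"dx":0,"dy":0,"dz":0.0047,"rx":-1.72,"ry":0,"rz":0,"gripper":0},{"dx":0,"dy":0,"dz":0.0047,"rx":-1.72,"ry":0,"rz":0,"gripper":0},{"dx":0,"dy":0,"dz":0,"rx":0,"ry":0,"rz":0,"gripper":0}])

```text
t: 37.8
eef_pos: [672.1, 165.7, 22.7]
tcp_rot: [-1.69, 0.004, 0.032]
ft_force: [0.7, -0.8, -1.3]
opening: 0.248
```

```bash
python3 look.py wrist:w34 scene:s34;  python3 -c "
from h import *
im=cv2.imread('pics/s34.png')[:,:,::-1]; crop(im,'s34c',240,150,390,300,4)"
```

```text
37.8 [672.09 165.74  22.74] [-1.69  0.    0.03] [ 0.73 -0.83 -1.33] 0.24787908188861366 [ 0.2   0.79  1.5  -0.15  0.88  0.26]
```

View pics/s34c.png

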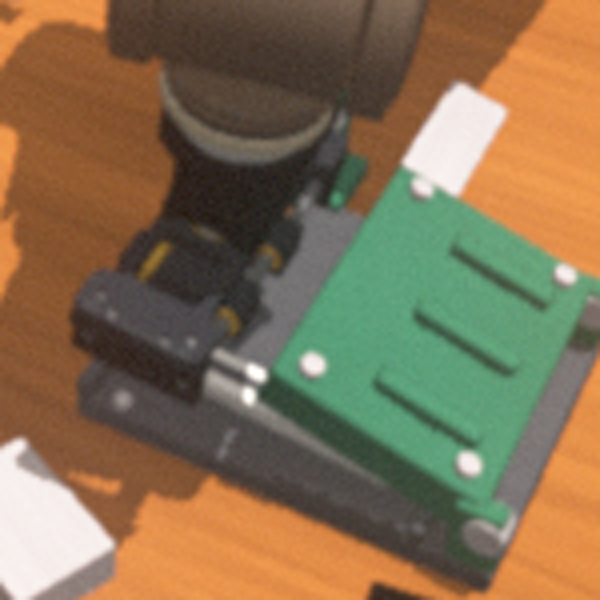

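>>> jog_arm(series=[{"dx":0.0003,"dy":-0.01,"dz":0.0012,"rx":0,"ry":0,"rz":0,"gripper":0},{"dx":0.0006,"dy":-0.02,"dz":0.0025,"rx":0,"ry":0,"rz":0,"gripper":0},{"dx":0.0006,"dy":-0.02,"dz":0.0025,"rx":0,"ry":0,"rz":0,"gripper":0},{"dx":0.0006,"dy":-0.02,"dz":0.0025,"rx":0,"ry":0,"rz":0,"gripper":0},{"dx":0.0006,"dy":-0.02,"dz":0.0025,"rx":0,"ry":0,"rz":0,"gripper":0},{"dx":0.0006,"dy":-0.02,"dz":0.0025,"rx":0,"ry":0,"rz":0,"gripper":0},{"dx":0,"dy":-0.02,"dz":0.004,"rx":0,"ry":0,"rz":0,"gripper":0},{"dx":0,"dy":-0.025,"dz":0.006,"rx":0,"ry":0,"rz":0,"gripper":0},{"dx":0,"dy":-0.03,"dz":0.008,"rx":0,"ry":0,"rz":0,"gripper":0},{"dx":0,"dy":-0.03,"dz":0.02,"rx":0.9,"ry":0,"rz":0,"gripper":0}])

```text
t: 38.9
eef_pos: [674.3, -51.5, 73.2]
tcp_rot: [-1.674, 0.007, 0.031]
ft_force: [-0.5, -0.2, -0.9]
opening: 0.25
```

```bash
python3 look.py wrist:w35 scene:s35;  python3 -c "
from h import *
im=cv2.imread('pics/s35.png')[:,:,::-1]; crop(im,'s35c',160,120,390,290,3.4)"
```

```text
38.9 [674.3  -51.49  73.24] [-1.67  0.01  0.03] [-0.47 -0.19 -0.85] 0.2502059279423039 [-0.13  0.7   1.54 -0.13  0.9  -0.08]
```

View pics/s35c.png

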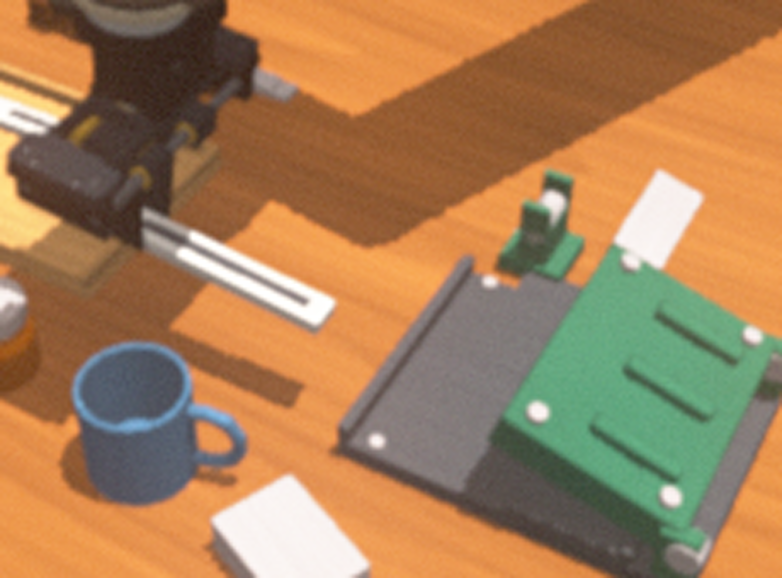

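>>> jog_arm(series=[{"dx":-0.006,"dy":-0.03,"dz":0.01,"rx":0.74,"ry":0,"rz":0,"gripper":0},{"dx":-0.006,"dy":-0.03,"dz":0.01,"rx":0.74,"ry":0,"rz":0,"gripper":0},{"dx":-0.006,"dy":-0.03,"dz":0,"rx":0.74,"ry":0,"rz":0,"gripper":0},{"dx":-0.006,"dy":-0.03,"dz":0,"rx":0.74,"ry":0,"rz":0,"gripper":0},{"dx":-0.006,"dy":-0.03,"dz":0,"rx":0.74,"ry":0,"rz":0,"gripper":0},{"dx":-0.006,"dy":-0.03,"dz":0,"rx":0.74,"ry":0,"rz":0,"gripper":0},{"dx":-0.006,"dy":-0.03,"dz":0,"rx":0.74,"ry":0,"rz":0,"gripper":0},{"dx":-0.006,"dy":-0.027,"dz":0,"rx":0.74,"ry":0,"rz":-0.2,"gripper":0},{"dx":0,"dy":0,"dz":0,"rx":0,"ry":0,"rz":0,"gripper":0}])

```text
t: 39.9
eef_pos: [626.2, -290.5, 93.8]
tcp_rot: [-1.571, 0.001, 0.024]
ft_force: [0.2, 0.3, -1.8]
opening: 0.248
```

```bash
python3 look.py wrist:w36
```

```text
39.9 [ 626.24 -290.54   93.8 ] [-1.57  0.    0.02] [ 0.22  0.26 -1.78] 0.24832157623890855 [-0.53  0.69  1.48 -0.    0.97 -0.55]
```

View pics/w36.png

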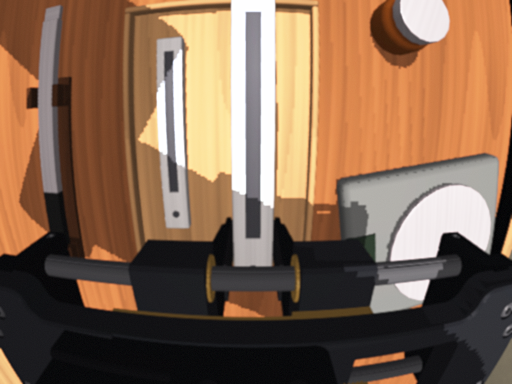

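>>> jog_arm(series=[{"dx":0,"dy":0,"dz":-0.03,"rx":0,"ry":0,"rz":0,"gripper":0},{"dx":0,"dy":0,"dz":-0.03,"rx":0,"ry":0,"rz":0,"gripper":0},{"dx":0,"dy":0,"dz":-0.025,"rx":0,"ry":0,"rz":0,"gripper":0},{"dx":0,"dy":0,"dz":-0.01,"rx":0,"ry":0,"rz":0,"gripper":0},{"dx":0,"dy":0,"dz":-0.003,"rx":0,"ry":0,"rz":0,"gripper":0},{"dx":0,"dy":0,"dz":0,"rx":0,"ry":0,"rz":0,"gripper":0}])

```text
t: 40.55
eef_pos: [627.7, -286.7, -3.4]
tcp_rot: [-1.571, 0.0, 0.028]
ft_force: [-0.4, 0.3, -1.3]
opening: 0.251
```

>>> jog_arm(series=[{"dx":0,"dy":0,"dz":-0.001,"rx":0,"ry":0,"rz":0,"gripper":0},{"dx":0,"dy":0,"dz":0,"rx":0,"ry":0,"rz":0,"gripper":0}])

```text
t: 40.75
eef_pos: [627.8, -287.1, -3.8]
tcp_rot: [-1.572, -0.001, 0.027]
ft_force: [-0.4, -0.0, -1.0]
opening: 0.247
```

>>> jog_arm(series=[{"dx":0,"dy":-0.002,"dz":-0.0015,"rx":0,"ry":0,"rz":0,"gripper":0},{"dx":0,"dy":0,"dz":-0.001,"rx":0,"ry":0,"rz":0,"gripper":0},{"dx":0,"dy":0,"dz":0,"rx":0,"ry":0,"rz":0,"gripper":0}])

```text
t: 41.05
eef_pos: [627.6, -289.4, -6.3]
tcp_rot: [-1.572, -0.0, 0.027]
ft_force: [-0.2, -0.1, 6.5]
opening: 0.249
```

>>> jog_arm(series=[{"dx":0,"dy":0,"dz":0,"rx":0,"ry":0,"rz":0,"gripper":0.3},{"dx":0,"dy":0,"dz":0,"rx":0,"ry":0,"rz":0,"gripper":0.38},{"dx":0,"dy":0,"dz":0,"rx":0,"ry":0,"rz":0,"gripper":0.38},{"dx":0,"dy":0,"dz":0.02,"rx":0,"ry":0,"rz":0,"gripper":0.38},{"dx":0,"dy":0,"dz":0.04,"rx":0,"ry":0,"rz":0,"gripper":0.38},{"dx":0,"dy":0,"dz":0.045,"rx":0,"ry":0,"rz":0,"gripper":0.38},{"dx":0,"dy":0.02,"dz":0.045,"rx":0,"ry":0,"rz":0,"gripper":0},{"dx":0,"dy":0.04,"dz":0.01,"rx":0,"ry":0,"rz":0,"gripper":0},{"dx":0,"dy":0.04,"dz":0,"rx":0,"ry":0,"rz":0,"gripper":0},{"dx":0,"dy":0.04,"dz":0,"rx":0,"ry":0,"rz":0,"gripper":0},{"dx":0,"dy":0.04,"dz":0,"rx":0,"ry":0,"rz":0,"gripper":0},{"dx":0,"dy":0.04,"dz":0,"rx":0,"ry":0,"rz":0,"gripper":0}])

```text
t: 42.25
eef_pos: [627.1, -67.4, 152.7]
tcp_rot: [-1.571, 0.001, 0.027]
ft_force: [0.9, 0.2, 0.3]
opening: 0.004
```

>>> jog_arm(series=[{"dx":-0.002,"dy":0.04,"dz":0,"rx":0,"ry":0,"rz":0,"gripper":0},{"dx":-0.002,"dy":0.04,"dz":0,"rx":0,"ry":0,"rz":0,"gripper":0},{"dx":-0.002,"dy":0.04,"dz":0,"rx":0,"ry":0,"rz":0,"gripper":0},{"dx":-0.002,"dy":0.04,"dz":0,"rx":0,"ry":0,"rz":0,"gripper":0},{"dx":-0.002,"dy":0.04,"dz":0,"rx":0,"ry":0,"rz":0,"gripper":0},{"dx":-0.002,"dy":0.04,"dz":0,"rx":0,"ry":0,"rz":0,"gripper":0},{"dx":-0.002,"dy":0.04,"dz":0,"rx":0,"ry":0,"rz":0,"gripper":0},{"dx":-0.002,"dy":0.025,"dz":0,"rx":0,"ry":0,"rz":0,"gripper":0},{"dx":0,"dy":0,"dz":-0.02,"rx":0,"ry":0,"rz":0,"gripper":0},{"dx":0,"dy":0,"dz":0,"rx":0,"ry":0,"rz":0,"gripper":0}])

```text
t: 43.25
eef_pos: [610.0, 236.6, 130.4]
tcp_rot: [-1.572, 0.004, 0.029]
ft_force: [1.2, -0.7, -0.5]
opening: 0.004
```

```bash
python3 look.py wrist:w37 scene:s37
```

```text
43.25 [609.97 236.59 130.44] [-1.57  0.    0.03] [ 1.19 -0.71 -0.49] 0.0043012969435611784 [ 0.27  0.6   1.55 -0.    0.99  0.24]
```

View pics/w37.png

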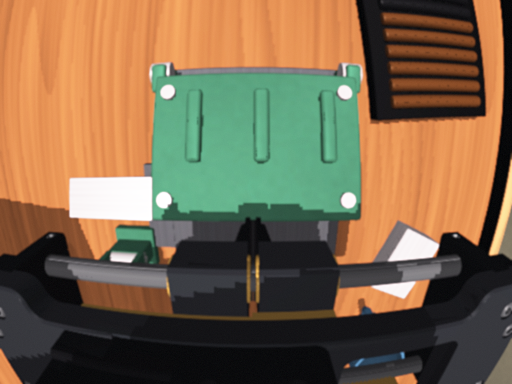

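View pics/s37.png

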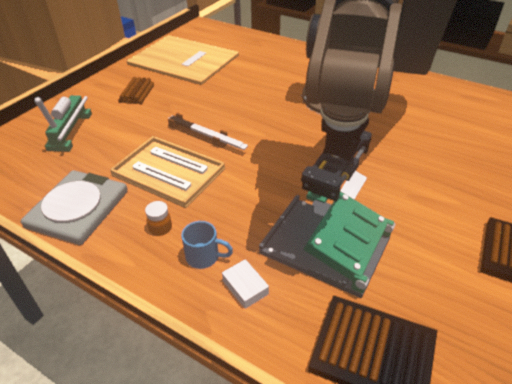

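>>> jog_arm(series=[{"dx":0.001,"dy":0.003,"dz":-0.02,"rx":0,"ry":0,"rz":0,"gripper":0},{"dx":0,"dy":0,"dz":-0.02,"rx":0,"ry":0,"rz":0,"gripper":0},{"dx":0,"dy":0,"dz":-0.008,"rx":0,"ry":0,"rz":0,"gripper":0},{"dx":0,"dy":0,"dz":-0.004,"rx":0,"ry":0,"rz":0,"gripper":0},{"dx":0,"dy":0,"dz":-0.003,"rx":0,"ry":0,"rz":0,"gripper":0}])

```text
t: 43.85
eef_pos: [612.9, 238.5, 78.9]
tcp_rot: [-1.571, -0.0, 0.027]
ft_force: [-1.7, -2.7, 7.8]
opening: 0.002
```

>>> jog_arm(series=[{"dx":0,"dy":0,"dz":-0.003,"rx":0,"ry":0,"rz":0,"gripper":0},{"dx":0,"dy":0,"dz":-0.003,"rx":0,"ry":0,"rz":0,"gripper":0},{"dx":0,"dy":0,"dz":-0.003,"rx":0,"ry":0,"rz":0,"gripper":0}])

```text
t: 44.15
eef_pos: [613.6, 238.5, 70.8]
tcp_rot: [-1.571, -0.003, 0.027]
ft_force: [0.4, -3.2, 7.9]
opening: 0.007
```

>>> jog_arm(series=[{"dx":0,"dy":-0.001,"dz":-0.003,"rx":0,"ry":0,"rz":0,"gripper":0},{"dx":0,"dy":0,"dz":-0.003,"rx":0,"ry":0,"rz":0,"gripper":0},{"dx":0,"dy":-0.001,"dz":-0.003,"rx":0,"ry":0,"rz":0,"gripper":0}])

```text
t: 44.45
eef_pos: [613.7, 236.6, 61.8]
tcp_rot: [-1.571, -0.003, 0.027]
ft_force: [0.9, -2.5, 6.8]
opening: 0.009
```

>>> jog_arm(series=[{"dx":0,"dy":-0.001,"dz":-0.003,"rx":0,"ry":0,"rz":0,"gripper":0},{"dx":0,"dy":0,"dz":-0.003,"rx":0,"ry":0,"rz":0,"gripper":0},{"dx":0,"dy":-0.001,"dz":-0.003,"rx":0,"ry":0,"rz":0,"gripper":0},{"dx":0,"dy":0,"dz":-0.003,"rx":0,"ry":0,"rz":0,"gripper":0}])

```text
t: 44.85
eef_pos: [613.8, 234.4, 49.7]
tcp_rot: [-1.571, -0.003, 0.027]
ft_force: [0.5, -6.1, 6.3]
opening: 0.004
```

>>> jog_arm(series=[{"dx":0,"dy":0,"dz":-0.002,"rx":0,"ry":0,"rz":0,"gripper":0},{"dx":0,"dy":0,"dz":-0.0015,"rx":0,"ry":0,"rz":0,"gripper":0}])

```text
t: 45.05
eef_pos: [613.8, 234.3, 46.0]
tcp_rot: [-1.571, -0.002, 0.027]
ft_force: [1.4, -6.6, 6.1]
opening: 0.004
```

>>> jog_arm(series=[{"dx":0,"dy":0,"dz":-0.001,"rx":0,"ry":0,"rz":0,"gripper":0}])

```text
t: 45.15
eef_pos: [613.8, 234.3, 45.0]
tcp_rot: [-1.571, -0.002, 0.027]
ft_force: [1.7, -5.7, 4.6]
opening: 0.004
```

>>> jog_arm(series=[{"dx":0,"dy":0,"dz":-0.001,"rx":0,"ry":0,"rz":0,"gripper":0}])

```text
t: 45.25
eef_pos: [613.8, 234.3, 44.5]
tcp_rot: [-1.571, -0.003, 0.027]
ft_force: [-2.8, -5.6, 18.0]
opening: 0.004
```

Force rose to 18 N: bottomed. One slight further press, then retreat.

>>> jog_arm(series=[{"dx":0,"dy":0,"dz":-0.0008,"rx":0,"ry":0,"rz":0,"gripper":0},{"dx":0,"dy":0,"dz":0,"rx":0,"ry":0,"rz":0,"gripper":0}])

```text
t: 45.45
eef_pos: [613.8, 234.2, 44.5]
tcp_rot: [-1.571, -0.003, 0.027]
ft_force: [-2.7, -6.0, 16.3]
opening: 0.0
```

>>> jog_arm(series=[{"dx":0,"dy":0,"dz":0.02,"rx":0,"ry":0,"rz":0,"gripper":0},{"dx":0,"dy":0,"dz":0.04,"rx":0,"ry":0,"rz":0,"gripper":0},{"dx":0,"dy":0,"dz":0.04,"rx":0,"ry":0,"rz":0,"gripper":0.4},{"dx":-0.01,"dy":-0.035,"dz":0,"rx":0,"ry":0,"rz":0,"gripper":0.4},{"dx":-0.01,"dy":-0.035,"dz":0,"rx":0,"ry":0,"rz":0,"gripper":0.4},{"dx":-0.01,"dy":-0.035,"dz":0,"rx":0,"ry":0,"rz":0,"gripper":0.4},{"dx":-0.01,"dy":-0.035,"dz":0,"rx":0,"ry":0,"rz":0,"gripper":0.4},{"dx":-0.01,"dy":-0.035,"dz":0,"rx":0,"ry":0,"rz":0,"gripper":0.4},{"dx":0,"dy":0,"dz":0,"rx":0,"ry":0,"rz":0,"gripper":0.4}])

```text
t: 46.35
eef_pos: [561.9, 56.7, 142.6]
tcp_rot: [-1.571, -0.0, 0.024]
ft_force: [0.3, 0.8, 0.0]
opening: 0.399
```

```bash
python3 look.py scene:s38 top:t38; python3 -c "
from h import *
im=cv2.imread('pics/s38.png')[:,:,::-1]; crop(im,'s38c',100,100,260,220,5);crop(im,'s38d',250,160,405,295,5)
im=cv2.imread('pics/t38.png')[:,:,::-1]; crop(im,'t38c',300,155,440,285,5)"
```

```text
46.35 [561.86  56.69 142.58] [-1.57 -0.    0.02] [0.33 0.81 0.03] 0.39871971722696187 [-0.02  0.47  1.77 -0.    0.9  -0.04]
```

View pics/s38c.png

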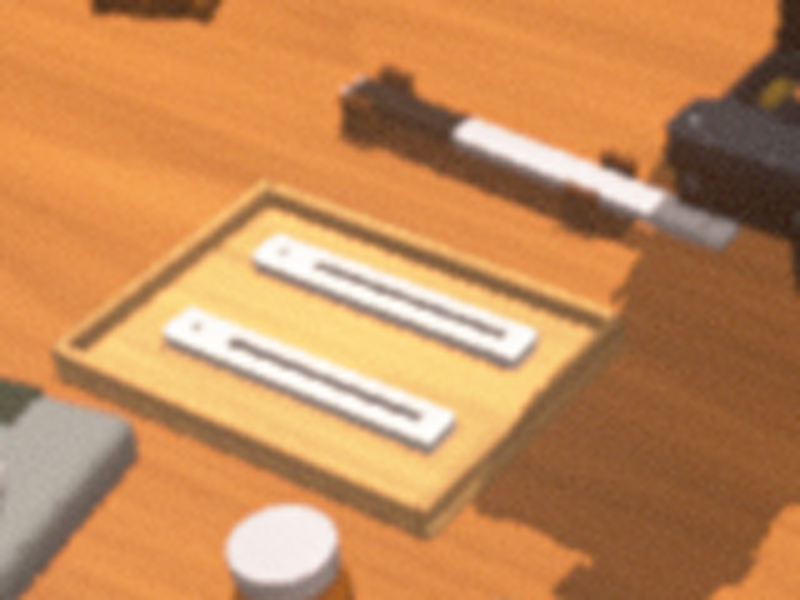

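View pics/s38d.png

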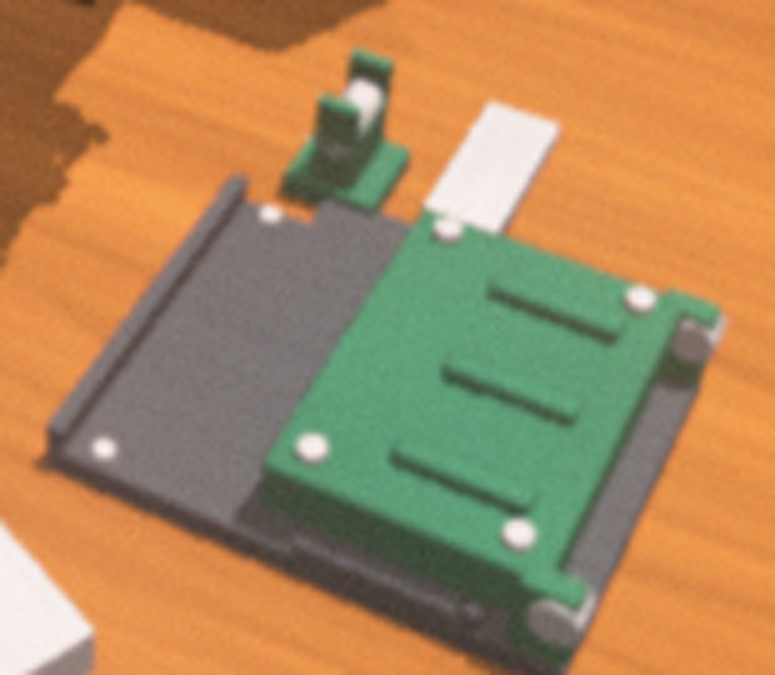

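View pics/t38c.png

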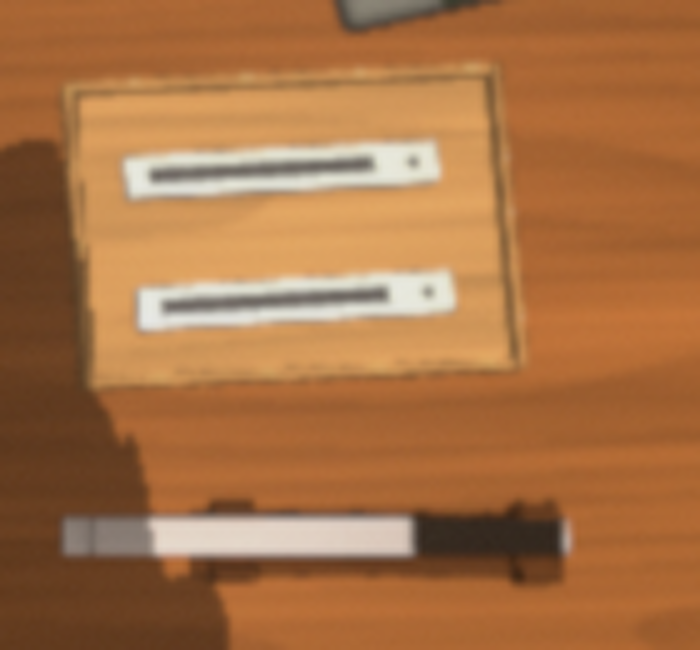

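```bash
python3 - <<'E'
from h import *
np.set_printoptions(precision=1,suppress=True)
L=[((140,10),63,556,29),((140,-10),63,516,29),((-140,-10),570,518,30),((-140,10),570,553,30)]
W=[px("top",300+u/5,155+v/5,z) for _,u,v,z in L]
print("bar",fit([p for p,*_ in L],W))
E
```

```text
bar (array([ 415.9, -241.7]), np.float64(1.5430256408710563), array([[ 1. , -0.7],
       [-1. , -0.3],
       [ 0.4,  1. ],
       [-0.4, -0. ]]))
```

>>> jog_arm(series=[{"dx":-0.0144,"dy":-0.0298,"dz":0,"rx":0,"ry":0,"rz":-0.29,"gripper":0.5},{"dx":-0.0144,"dy":-0.0298,"dz":0,"rx":0,"ry":0,"rz":-0.29,"gripper":0.5},{"dx":-0.0144,"dy":-0.0298,"dz":0,"rx":0,"ry":0,"rz":-0.29,"gripper":0.5},{"dx":-0.0144,"dy":-0.0298,"dz":0,"rx":0,"ry":0,"rz":-0.29,"gripper":0.5},{"dx":-0.0144,"dy":-0.0298,"dz":0,"rx":0,"ry":0,"rz":-0.29,"gripper":0.5},{"dx":-0.0144,"dy":-0.0298,"dz":0,"rx":0,"ry":0,"rz":-0.29,"gripper":0.5},{"dx":-0.0144,"dy":-0.0298,"dz":0,"rx":0,"ry":0,"rz":-0.29,"gripper":0.5},{"dx":-0.0144,"dy":-0.0298,"dz":-0.01,"rx":0,"ry":0,"rz":-0.29,"gripper":0.5},{"dx":-0.0144,"dy":-0.0298,"dz":-0.01,"rx":0,"ry":0,"rz":-0.29,"gripper":0.5},{"dx":-0.0144,"dy":-0.0298,"dz":-0.01,"rx":0,"ry":0,"rz":-0.29,"gripper":0.5},{"dx":0,"dy":0,"dz":0,"rx":0,"ry":0,"rz":0,"gripper":0.5}])

```text
t: 47.55
eef_pos: [417.9, -239.9, 110.7]
tcp_rot: [-1.571, 0.001, -0.025]
ft_force: [0.6, -0.2, 0.3]
opening: 0.501
```

```bash
python3 look.py wrist:w39 scene:s39;python3 -c "
from h import *
im=cv2.imread('pics/s39.png')[:,:,::-1]; crop(im,'s39c',140,90,260,170,6)"
```

```text
47.55 [ 417.91 -239.95  110.74] [-1.57  0.   -0.03] [ 0.6  -0.15  0.32] 0.5011143728535132 [-0.66  0.42  2.   -0.    0.73 -0.63]
```

View pics/w39.png

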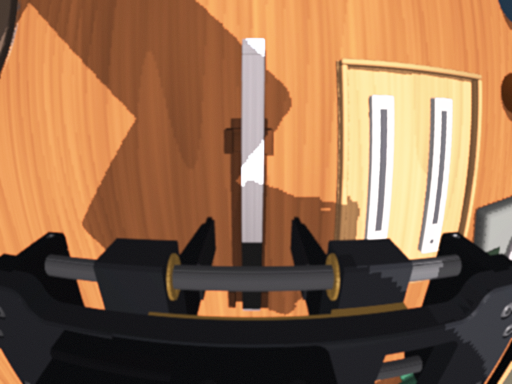

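View pics/s39c.png

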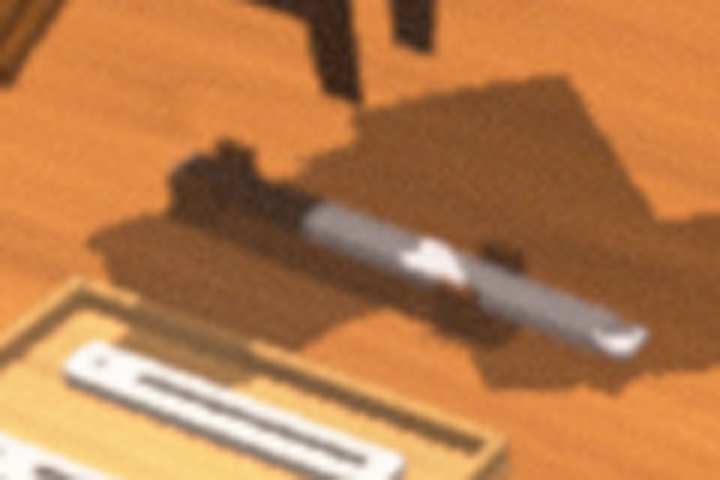

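>>> jog_arm(series=[{"dx":0,"dy":-0.002,"dz":-0.03,"rx":0,"ry":0,"rz":0,"gripper":0.45},{"dx":0,"dy":0,"dz":-0.03,"rx":0,"ry":0,"rz":0,"gripper":0.45},{"dx":0,"dy":0,"dz":-0.03,"rx":0,"ry":0,"rz":0,"gripper":0.45},{"dx":0,"dy":0,"dz":-0.015,"rx":0,"ry":0,"rz":0,"gripper":0.45},{"dx":0,"dy":0,"dz":-0.005,"rx":0,"ry":0,"rz":0,"gripper":0.45},{"dx":0,"dy":0,"dz":0,"rx":0,"ry":0,"rz":0,"gripper":0.45}])

```text
t: 48.25
eef_pos: [419.0, -239.2, 1.3]
tcp_rot: [-1.571, 0.001, -0.022]
ft_force: [0.4, -0.6, 0.4]
opening: 0.452
```

>>> jog_arm(series=[{"dx":0,"dy":-0.001,"dz":-0.003,"rx":0,"ry":0,"rz":0,"gripper":0.45},{"dx":0,"dy":0,"dz":0,"rx":0,"ry":0,"rz":0,"gripper":0},{"dx":0,"dy":0,"dz":0,"rx":0,"ry":0,"rz":0,"gripper":0},{"dx":0,"dy":0,"dz":0,"rx":0,"ry":0,"rz":0,"gripper":0},{"dx":0,"dy":0,"dz":0,"rx":0,"ry":0,"rz":0,"gripper":0},{"dx":0,"dy":0,"dz":0,"rx":0,"ry":0,"rz":0,"gripper":0},{"dx":0,"dy":0,"dz":0,"rx":0,"ry":0,"rz":0,"gripper":0}])

```text
t: 48.95
eef_pos: [417.3, -240.9, -1.4]
tcp_rot: [-1.57, 0.002, -0.023]
ft_force: [-7.5, -3.1, 7.0]
opening: 0.205
```

>>> jog_arm(series=[{"dx":0,"dy":0,"dz":0.005,"rx":0,"ry":0,"rz":0,"gripper":0},{"dx":0,"dy":0,"dz":0.01,"rx":0,"ry":0,"rz":0,"gripper":0},{"dx":0,"dy":0,"dz":0.012,"rx":0,"ry":0,"rz":0,"gripper":0},{"dx":0,"dy":0,"dz":0,"rx":0,"ry":0,"rz":0,"gripper":0}])

```text
t: 49.35
eef_pos: [419.3, -241.5, 27.1]
tcp_rot: [-1.573, -0.002, -0.023]
ft_force: [0.1, -0.8, -4.3]
opening: 0.207
```

>>> jog_arm(series=[{"dx":-0.0025,"dy":-0.012,"dz":0,"rx":0,"ry":0,"rz":-0.1,"gripper":0},{"dx":-0.0025,"dy":-0.012,"dz":0,"rx":0,"ry":0,"rz":-0.1,"gripper":0},{"dx":-0.0022,"dy":-0.012,"dz":0,"rx":0,"ry":0,"rz":0,"gripper":0},{"dx":0,"dy":0,"dz":0,"rx":0,"ry":0,"rz":0,"gripper":0},{"dx":0,"dy":0,"dz":0,"rx":0,"ry":0,"rz":0,"gripper":0}])

```text
t: 49.85
eef_pos: [410.7, -277.3, 25.0]
tcp_rot: [-1.57, 0.001, -0.028]
ft_force: [-0.7, -0.1, -2.6]
opening: 0.209
```

```bash
python3 look.py wrist:w40
```

```text
49.85 [ 410.71 -277.31   24.96] [-1.57  0.   -0.03] [-0.66 -0.11 -2.6 ] 0.20877568360548562 [-0.73  0.58  2.03 -0.    0.53 -0.7 ]
```

View pics/w40.png

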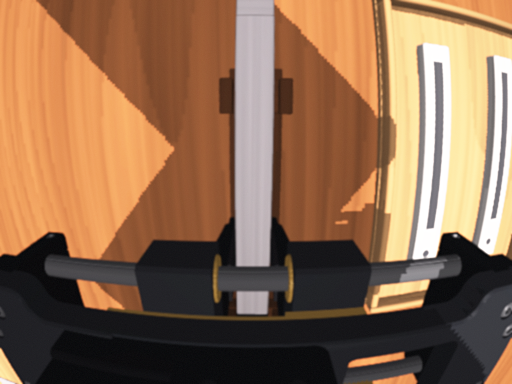

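>>> jog_arm(series=[{"dx":0.001,"dy":0,"dz":-0.01,"rx":0,"ry":0,"rz":0,"gripper":0},{"dx":0,"dy":0,"dz":-0.008,"rx":0,"ry":0,"rz":0,"gripper":0},{"dx":0,"dy":0,"dz":-0.003,"rx":0,"ry":0,"rz":0,"gripper":0},{"dx":0,"dy":0,"dz":0,"rx":0,"ry":0,"rz":0,"gripper":0}])

```text
t: 50.3
eef_pos: [411.9, -276.5, 3.5]
tcp_rot: [-1.57, 0.002, -0.026]
ft_force: [0.3, 0.2, -3.4]
opening: 0.209
```

>>> jog_arm(series=[{"dx":0,"dy":0,"dz":-0.002,"rx":0,"ry":0,"rz":0,"gripper":0},{"dx":0,"dy":0,"dz":0,"rx":0,"ry":0,"rz":0,"gripper":0}])

```text
t: 50.5
eef_pos: [412.1, -276.9, 2.2]
tcp_rot: [-1.571, 0.001, -0.027]
ft_force: [0.2, -0.7, -4.3]
opening: 0.209
```

>>> jog_arm(series=[{"dx":0,"dy":0,"dz":-0.0015,"rx":0,"ry":0,"rz":0,"gripper":0},{"dx":0,"dy":0,"dz":-0.001,"rx":0,"ry":0,"rz":0,"gripper":0}])

```text
t: 50.7
eef_pos: [412.1, -277.0, -0.2]
tcp_rot: [-1.571, 0.001, -0.027]
ft_force: [-0.3, -0.2, -4.2]
opening: 0.209
```

>>> jog_arm(series=[{"dx":0,"dy":0,"dz":-0.001,"rx":0,"ry":0,"rz":0,"gripper":0},{"dx":0,"dy":0,"dz":0,"rx":0,"ry":0,"rz":0,"gripper":0}])

```text
t: 50.9
eef_pos: [412.1, -277.0, -1.2]
tcp_rot: [-1.571, 0.001, -0.027]
ft_force: [-0.5, 0.1, -4.3]
opening: 0.206
```

>>> jog_arm(series=[{"dx":0,"dy":0,"dz":-0.001,"rx":0,"ry":0,"rz":0,"gripper":0},{"dx":0,"dy":0,"dz":0,"rx":0,"ry":0,"rz":0,"gripper":0}])

```text
t: 51.1
eef_pos: [412.1, -277.0, -1.4]
tcp_rot: [-1.571, 0.0, -0.027]
ft_force: [-2.2, 1.7, 10.5]
opening: 0.206
```

Seated. Release and go clear.

>>> jog_arm(series=[{"dx":0,"dy":0,"dz":0,"rx":0,"ry":0,"rz":0,"gripper":0.3},{"dx":0,"dy":0,"dz":0,"rx":0,"ry":0,"rz":0,"gripper":0.45},{"dx":0,"dy":0,"dz":0,"rx":0,"ry":0,"rz":0,"gripper":0.45},{"dx":0,"dy":0,"dz":0,"rx":0,"ry":0,"rz":0,"gripper":0.45},{"dx":0,"dy":0,"dz":0.025,"rx":0,"ry":0,"rz":0,"gripper":0.45},{"dx":0,"dy":0,"dz":0.045,"rx":0,"ry":0,"rz":0,"gripper":0.45},{"dx":0,"dy":0,"dz":0.045,"rx":0,"ry":0,"rz":0,"gripper":0.45},{"dx":0,"dy":0,"dz":0.045,"rx":0,"ry":0,"rz":0,"gripper":0.45},{"dx":0.01,"dy":0.04,"dz":0.02,"rx":0,"ry":0,"rz":0,"gripper":0.45},{"dx":0.01,"dy":0.045,"dz":0,"rx":0,"ry":0,"rz":0,"gripper":0.45},{"dx":0.01,"dy":0.045,"dz":0,"rx":0,"ry":0,"rz":0,"gripper":0.45},{"dx":0.01,"dy":0.045,"dz":0,"rx":0,"ry":0,"rz":0,"gripper":0.45}])

```text
t: 52.3
eef_pos: [452.1, -100.4, 178.1]
tcp_rot: [-1.571, 0.0, -0.027]
ft_force: [0.5, 0.5, -0.6]
opening: 0.451
```

>>> jog_arm(series=[{"dx":0.01,"dy":0.045,"dz":0,"rx":0,"ry":0,"rz":0,"gripper":0.45},{"dx":0.01,"dy":0.045,"dz":0,"rx":0,"ry":0,"rz":0,"gripper":0.45},{"dx":0,"dy":0,"dz":0,"rx":0,"ry":0,"rz":0,"gripper":0.45},{"dx":0,"dy":0,"dz":0,"rx":0,"ry":0,"rz":0,"gripper":0.45}])

```text
t: 52.7
eef_pos: [472.1, -11.1, 177.7]
tcp_rot: [-1.571, 0.001, -0.024]
ft_force: [0.6, -0.5, -0.1]
opening: 0.449
```

```bash
python3 look.py scene:s41 top:t41; python3 -c "
from h import *
im=cv2.imread('pics/s41.png')[:,:,::-1]; crop(im,'s41c',100,90,260,210,5)
im=cv2.imread('pics/t41.png')[:,:,::-1]; crop(im,'t41c',300,155,440,285,5)"
```

```text
52.7 [472.07 -11.09 177.69] [-1.57  0.   -0.02] [ 0.56 -0.46 -0.1 ] 0.44900486077268975 [-0.16  0.3   1.95 -0.    0.89 -0.14]
```

View pics/s41c.png

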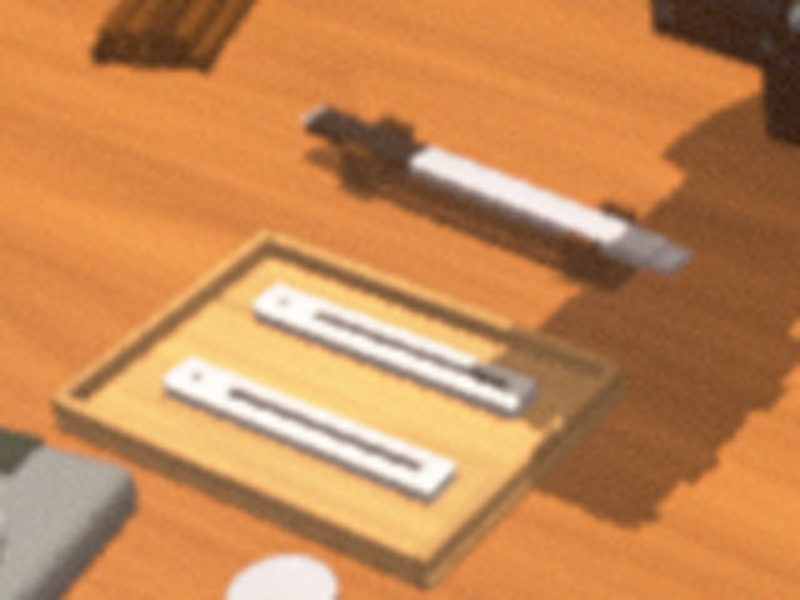

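View pics/t41c.png

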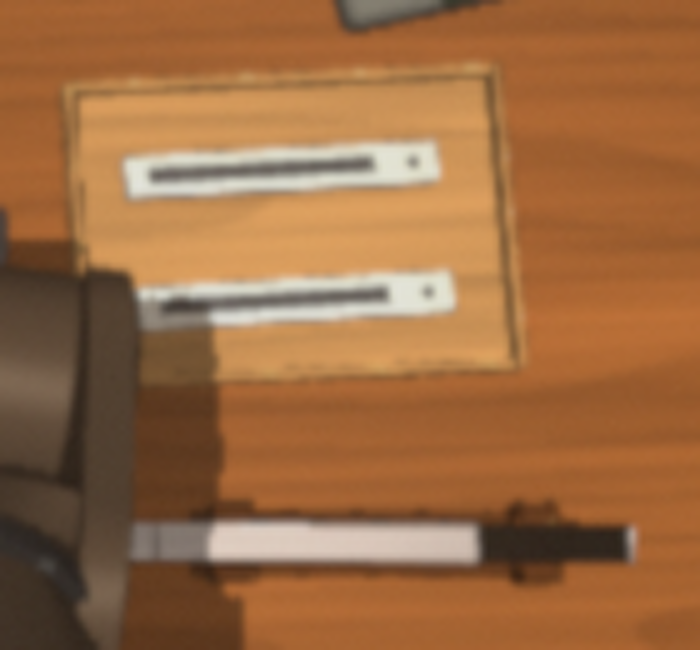

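View pics/t41.png

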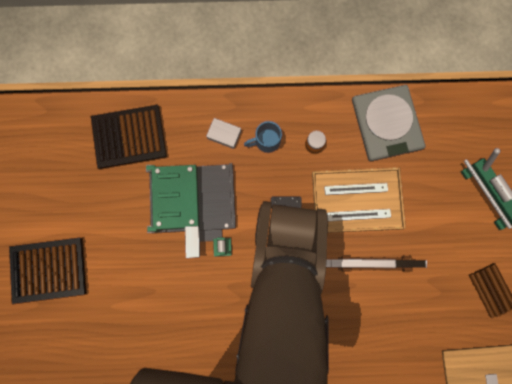

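```bash
python3 -c "
from cell import env
print(env.job_done(), env.state()['t'])"
```

```text
the job is handed in; nothing more can be done
the job is handed in; nothing more can be done
```

The job is handed in at about 53 s. I levered the plate up with the pry bar and laid both mould bars flat, side by side, in the tray. Then I pushed the plate down and left the bar in both notches of its rest. Only two of the three mould bars were present; the middle lane was empty.

**Last checks**
- **Plate:** it reached its stop when pushed down (the force rose from about 5 N to 18 N). In the scene picture taken after that, it looks the same as at the start.
- **Mould bars:** the top and scene pictures show both flat on the tray floor.
- **Pry bar:** it was knocked about 36 mm along and 6 mm sideways while I was away from it. I picked it up and set it back. It now lies within about 1 mm sideways of where it started.
- **Bystanders:** the mug, the jar and the tin show no movement in the pictures.
- **Forces:** the highest reading I saw was about 33 N upwards, for a moment, the first time I put the bar back in its rest. The readings are taken at the end of each move call.

**What disagreed or failed**
- **Fingertip position:** a touch test on the bar put the fingertips about 26 mm higher than the stated tool geometry. My first two grasps of the bar closed on nothing because of this. I used the measured offset from then on.
- **Press position:** the top and scene pictures differed by about 7 mm on where the press is, so I used the wrist camera.

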